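# Clear the spacer head

## Robot

A 6-joint arm with a two-finger parallel gripper is mounted at the origin on the work surface. World frame = base frame: x ahead of the robot, y to its left, z up, the work surface at z = 0. Lengths are in m, angles in rad, forces in N, time in s.
With the tool pointing down it reaches from about 0.25 to 0.725 m from the base axis. Payload 4 kg.
Tool frame: the origin (TCP) lies at the very end of the fingers, on their centre line; the grasp point (between the pads) lies 19 mm behind it; z points along the fingers, y is the direction in which the jaws open and shut (so a half turn about z gives the same grasp; the last joint's range is limited). The gripper opens to 85 mm and grips with 20 to 120 N. Pads are 22 mm wide; open, the fingers measure 114 mm over their backs; the gripper's body (76 mm by 85 mm) begins 54 mm behind the grasp point. The pads swing forward as they close: fully open they stand 13 mm farther back than shut.
Start: joints at [1.329, 0.241, 0.005, 1.335, 0, 1.571], TCP at [0.12, 0.485, 0.231] pointing down, gripper open.
Joint ranges: [-2.72, 2.72], [-1.05, 1.87], [-1.09, 1.28], [-1.99, 2.15], [-1.42, 1.44], [-3.14, 3.14]. Speed limits (rad/s): [2.79, 2.79, 3.14, 3.14, 3.14, 3.14].

## Interface

Orientations are given as a unit quaternion [x, y, z, w].
In Python, from workcell import bot gives the robot as it stands.
- The arm moves only by the shell command python3 -m crank 'ROWS'. ROWS is JSON, a list that holds one entry, the list of rows, each a list of 5 numbers: the shift along the tool's x, y, z in mm, then the turn about the tool's z in degrees, then the closure in counts, from 0 (fully open) to 255 (shut). In form: [[[tx, ty, tz, turn, grip], ...]]. A call has 1 to 12 rows; each row shifts and turns the pose as measured when the row begins, along the tool's axes as they then stand; what a row does not reach is not made up. A row lasts 1/8 s, in which the tool goes at most 62.5 mm and 10.7 degrees, less where a joint would pass 70% of its speed; a pose out of reach is approached as far as the arm can. A call is refused whole if a number of a shift passes 62.5 or a number of a turn 10.7, either way. A call with a gripper value outside its range is refused whole. The fingers move at their own pace and stop on an object; the grip force is fixed at half the most. Time passes only in rows, so rows that do not move let the fingers close. It gives the time, the measured TCP pose, the force and the opening at its end, in the units of the state.
- bot.get_obs(): the state, without advancing time (a new reading comes with each control period).
- bot.camera(name): name is "side" or "top"; returns a dict with "img" (480x640x3 uint8, blue, green, red), "depth" (480x640 float32, m along the optical axis (not along the pixel's ray), 0 where there is no reading), "fx", "fy", "cx", "cy" (pixels), "R" (3x3) and "t" (3): a world point X has camera coordinates R X + t. Camera axes: x right, y down, z forward; pixel columns grow to the right and rows downward; lengths in m; the calibration is good to about 2 mm. A picture is of the moment at which its call begins.
- bot.job_done(): hands the job in, once; it reports no verdict.
The state is a dict: "clock": time; "joint_pos": joint angles; "joint_vel": joint speeds; "tau": joint torques, N m; "eef_pos": TCP position; "tool_rot": TCP orientation; "ft_force": force on the tool from outside, world axes, zero at the start; "ft_torque": the same for the moment, N m; "grip_width": finger opening in m.
Only numpy, scipy, OpenCV 4.12 (cv2) and the standard library are available. Lean on these libraries where they do the work, as an engineer would, in place of code of your own. Each camera call takes 0.05 s, during which the arm holds its last target.

## Task

Swing the red-gripped presser lever of the black spacer head up and back past upright, then pull every spacer plate out of the head's narrow gap by its exposed top edge and put it in the parts tray, brass ones in the yellow-floored compartment and steel ones in the blue. When all of them are in the tray, swing the lever fully down again, and leave the adapter, connector and screwdriver where they are.

Things in the scene. Friction and masses are not known exactly. Their poses are not given: they have to be found in the camera images.
- head: Spacer head fixed to the bench: a black slotted block 70 mm (x) x 262 mm (y), top 60 mm above the bench, on a 10 mm base plate (x -45 to +85, y +-144 mm). Origin on the bench under the middle of its gap. Two aluminium lugs on the +x side carry the lever's pivot (24 x 10 mm, at x 70, y +-125, up to z 105 mm).
- gap (a point): Middle of the mouth of the narrow gap in the head's top, 60 mm above the bench. The gap runs along the head's y, is 12 mm wide, and its floor lies 36 mm lower; 3 mm webs part it into six pockets 39 mm long, centred at y = -105, -63, -21, 21, 63, 105 mm. Spacers in it share the head's yaw, with 1 mm free on each face.
- lever (a joint): Presser lever angle, rad: 0 = fully down (stop), its bar lying along the gap 3 mm over the spacers' tops; grows as it swings up and back towards the head's +x; 1.57 = upright; 2.1 = leaning back on its stop. Moves against light friction (about 2 N at the bar) and stays where it is left.
- lever_grip (a point): Middle of the red round grip (14 mm diameter, 70 mm long) at the middle of the lever's steel bar (9 mm diameter, parallel to the head's y, arms at y +-136 mm). It circles the pivot line at 70 mm radius: in the head's frame it is at x = 70 - 70 cos(lever), z = 94 + 70 sin(lever) mm. The round grip can turn between the fingers.
- lever_hinge (a point): Point on the lever's pivot line (parallel to the head's y), midway between the lugs: at x 70, y 0, z 94 mm in the head's frame.
- tray: Loose grey parts tray 180 mm (own x) x 200 mm (own y), 0.7 kg, origin under its centre. Floor 4 mm thick, walls and middle divider 4 mm thick, up to 32 mm. The divider lies along own x at y = 0: the compartment on the +y side has a yellow floor, the one on the -y side a blue floor (each 172 x 94 mm inside).
- adapter: Bystander: loose black power adapter 60 x 100 x 36 mm, origin under its centre.
- connector: Bystander: loose metal round connector 48 mm diameter, 55 mm tall, origin under its centre.
- driver: Bystander: loose screwdriver lying on the bench.
- steel1_center (a point): Steel (grey metal) spacer plate 10 mm thick (own x) x 36 mm wide (own y) x 60 mm tall (own z), about 0.17 kg; this point is its centre. It starts upright in one of the six pockets of the head's gap with its top 24 mm above the head; may be absent.
- steel2_center (a point): Steel (grey metal) spacer plate 10 mm thick (own x) x 36 mm wide (own y) x 60 mm tall (own z), about 0.17 kg; this point is its centre. It starts upright in one of the six pockets of the head's gap with its top 24 mm above the head; may be absent.
- steel3_center (a point): Steel (grey metal) spacer plate 10 mm thick (own x) x 36 mm wide (own y) x 60 mm tall (own z), about 0.17 kg; this point is its centre. It starts upright in one of the six pockets of the head's gap with its top 24 mm above the head; may be absent.
- brass1_center (a point): Brass (yellow metal) spacer plate 10 mm thick (own x) x 36 mm wide (own y) x 60 mm tall (own z), about 0.17 kg; this point is its centre. It starts upright in one of the six pockets of the head's gap with its top 24 mm above the head; may be absent.
- brass2_center (a point): Brass (yellow metal) spacer plate 10 mm thick (own x) x 36 mm wide (own y) x 60 mm tall (own z), about 0.17 kg; this point is its centre. It starts upright in one of the six pockets of the head's gap with its top 24 mm above the head; may be absent.
- brass3_center (a point): Brass (yellow metal) spacer plate 10 mm thick (own x) x 36 mm wide (own y) x 60 mm tall (own z), about 0.17 kg; this point is its centre. It starts upright in one of the six pockets of the head's gap with its top 24 mm above the head; may be absent.

How it is judged:
By the outcome, as a careful person would: the job done as asked, in the order asked, and still so for the second after the job is handed in, with the robot touching nothing.
Of steel1, steel2, steel3, brass1, brass2, brass3 only 4 to 6 are there at a start; the rules pass over those that are not, and their reading is None.
At some moment in a run one of tray may be knocked a few centimetres aside while the robot is not near it.
Once in a run the grip may slacken for a moment while it holds something.
It also fails if it takes over 210 s, if anything falls off the work surface, if the arm or the gripper's body presses on something with over 40 N, if the wrist force passes 120 N, or if a joint passes its speed limit or range.

## Working session

There is one attempt and no reset: what is moved stays moved. The work goes in short steps, Python scripts to look and compute and a shell command to move; the robot and the scene stay as the last step left them, time stands still between calls to the robot, and variables do not carry over. Pictures are saved under pics/ and viewed, and the job is handed in when it is done.

```bash
ls; mkdir -p pics
python3 - <<'E'
from workcell import bot
import cv2,numpy as np
o=bot.get_obs()
for k,v in o.items(): print(k,np.round(v,3))
for n in ("side","top"):
    c=bot.camera(n); cv2.imwrite(f"pics/{n}0.png",c["img"]); print(n,c["fx"],c["fy"],c["cx"],c["cy"],c["R"],c["t"])
    np.savez(f"/tmp/{n}0.npz",**c)
E
```

```text
pics
clock 0.0
joint_pos [1.329 0.241 0.004 1.335 0.    1.571]
joint_vel [-0.    -0.001  0.001  0.001 -0.001 -0.001]
tau [ 1.0000e-03 -3.7231e+01  2.5241e+01  1.7000e-02 -0.0000e+00 -0.0000e+00]
eef_pos [0.12  0.485 0.23 ]
tool_rot [ 0.121  0.993 -0.001 -0.   ]
ft_force [-0.932  0.952 -0.201]
ft_torque [-0.026 -0.025  0.026]
grip_width 0.086
side 450.7287061050684 450.7287061050684 317.7431138324959 237.77701801655854 [[-0.77557417 -0.63106955 -0.01535997]
 [-0.45045471  0.57032023 -0.68689547]
 [ 0.44223892 -0.52581941 -0.72659389]] [0.4258423  0.38711585 0.92105066]
top 443.45645867697885 443.45645867697885 312.0201136607258 237.39401090220125 [[ 8.87592441e-04 -9.99726953e-01 -2.33501837e-02]
 [-9.95912109e-01  1.22534182e-03 -9.03192598e-02]
 [ 9.03232104e-02  2.33348974e-02 -9.95639091e-01]] [-0.08200017  0.61517005  0.96997298]
```

View pics/side0.png

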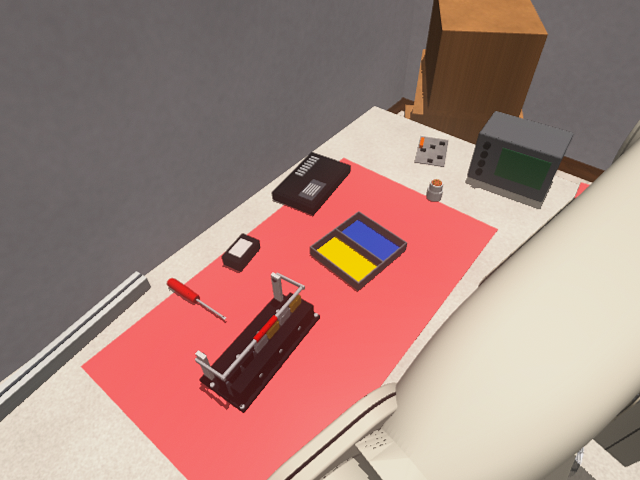

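View pics/top0.png

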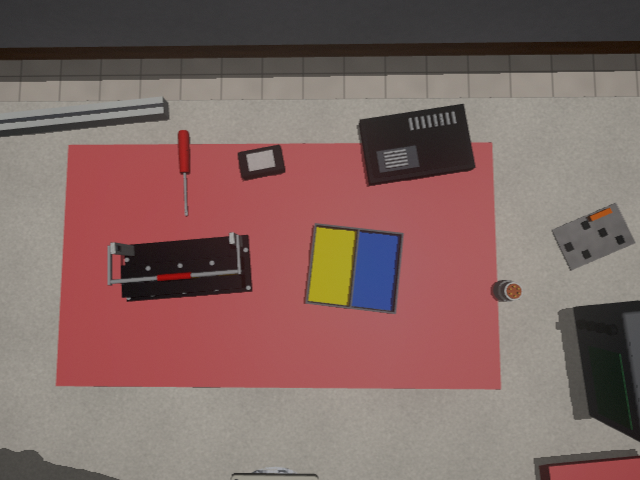

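The side view shows the head at around (265,345) with the red grip at (266,328). The tray is at (358,250). In the top view the head is centred near (185,267), with the lugs on the far (+x) side, and the tray is near (354,268). I'll zoom in and measure.

```bash
cat > h.py <<'E'
import numpy as np,cv2
from workcell import bot
def P(c,u,v,d=None):
    d=c["depth"][v,u] if d is None else d
    p=np.array([(u-c["cx"])/c["fx"]*d,(v-c["cy"])/c["fy"]*d,d]); return c["R"].T@(p-c["t"])
def cloud(c):
    v,u=np.mgrid[:480,:640]; d=c["depth"]
    p=np.stack([(u-c["cx"])/c["fx"]*d,(v-c["cy"])/c["fy"]*d,d],-1)
    w=(p-c["t"])@c["R"]; w[d==0]=np.nan; return w
def proj(c,X):
    q=np.atleast_2d(X)@c["R"].T+c["t"]; return np.c_[q[:,0]/q[:,2]*c["fx"]+c["cx"],q[:,1]/q[:,2]*c["fy"]+c["cy"]]
def crop(n,img,u0,v0,u1,v1,s):
    cv2.imwrite(f"pics/{n}.png",cv2.resize(img[v0:v1,u0:u1],None,fx=s,fy=s,interpolation=cv2.INTER_CUBIC))
E
python3 - <<'E'
from h import *
t=dict(np.load('/tmp/top0.npz')); s=dict(np.load('/tmp/side0.npz'))
crop("t1",t["img"],90,215,270,315,4); crop("s1",s["img"],190,260,335,410,4)
w=cloud(t); hsv=cv2.cvtColor(t["img"],cv2.COLOR_BGR2HSV)
for nm,lo,hi in(("yel",(22,120,100),(35,255,255)),("blue",(110,120,80),(130,255,255))):
    m=cv2.inRange(hsv,lo,hi)>0; m[:210]=0;m[320:]=0;m[:,:300]=0
    q=w[m]; r=cv2.minAreaRect((q[:,:2]*1000).astype(np.float32)); print(nm,m.sum(),np.nanmedian(q,0),r)
ws=cloud(s); 
for c,W,n in((t,w,'t'),(s,ws,'s')):
    # head top plane z ~0.06
    m=(abs(W[...,2]-.06)<.004)&(W[...,1]>.1)&(W[...,1]<.6)&(W[...,0]>.3)&(W[...,0]<.7)
    m=cv2.morphologyEx(m.astype(np.uint8),cv2.MORPH_OPEN,np.ones((2,2)))>0
    q=W[m]; print(n,m.sum(),cv2.minAreaRect((q[:,:2]*1000).astype(np.float32)))
    hs=cv2.cvtColor(c["img"],cv2.COLOR_BGR2HSV)
    m=(((hs[...,0]<6)|(hs[...,0]>174))&(hs[...,1]>180))&(W[...,2]>.06)&(W[...,2]<.2)
    print('red',m.sum(),np.nanmedian(W[m],0),np.nanmin(W[m],0),np.nanmax(W[m],0))
    m=(W[...,2]>.1)&(W[...,2]<.112)&(W[...,1]>.1)&(W[...,1]<.6)&(W[...,0]>.3)&(W[...,0]<.7)
    q=W[m]
    if len(q):
        for side in(q[q[:,1]>q[:,1].mean()],q[q[:,1]<=q[:,1].mean()]): print('lug',len(side),np.median(side,0))
    # baseplate
    m=(W[...,2]>.007)&(W[...,2]<.014)&(W[...,1]>.1)&(W[...,1]<.6)&(W[...,0]>.3)&(W[...,0]<.65)&(c["img"].max(2)<60)
    print('base',m.sum(),cv2.minAreaRect((W[m][:,:2]*1000).astype(np.float32)))
E
```

```text
yel 2969 [ 0.55155583 -0.12520499  0.00545135] ((nan, nan), (0.0, 0.0), 0.0)
blue 2861 [ 0.5402306  -0.22443317  0.00549117] ((nan, nan), (0.0, 0.0), 0.0)
t 2710 ((511.4677734375, 221.39572143554688), (244.08363342285156, 121.15171813964844), 77.81848907470703)
red 223 [0.52817479 0.20285445 0.10613569] [0.51990058 0.16877277 0.06040151] [0.53700779 0.25386572 0.11133105]
lug 374 [0.52402073 0.327384   0.10410091]
lug 374 [0.5302509  0.18191829 0.10516761]
base 2221 ((546.3801879882812, 222.1571807861328), (127.9386215209961, 249.5720977783203), 4.742555618286133)
s 1968 ((525.8154296875, 218.0664520263672), (68.57720184326172, 238.0985107421875), 4.48521089553833)
red 196 [0.52649382 0.20423053 0.10553626] [0.51914521 0.16829635 0.0613308 ] [0.54040742 0.23779342 0.11038452]
lug 341 [0.52397652 0.33081386 0.1038089 ]
lug 327 [0.52931653 0.19086473 0.10470653]
base 114 ((543.3173217773438, 228.31668090820312), (125.39493560791016, 240.34622192382812), 4.8321075439453125)
```

View pics/t1.png

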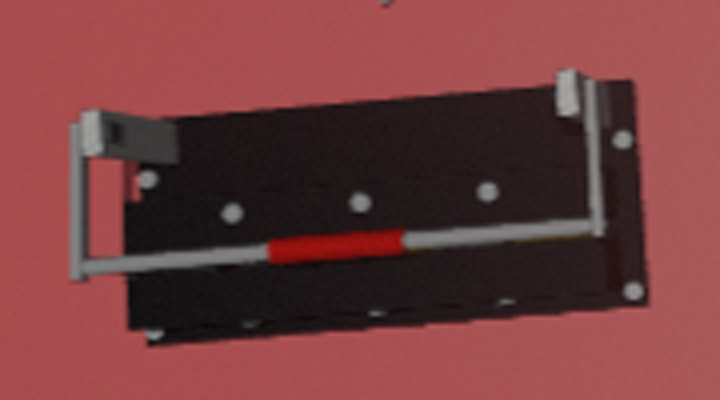

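View pics/s1.png

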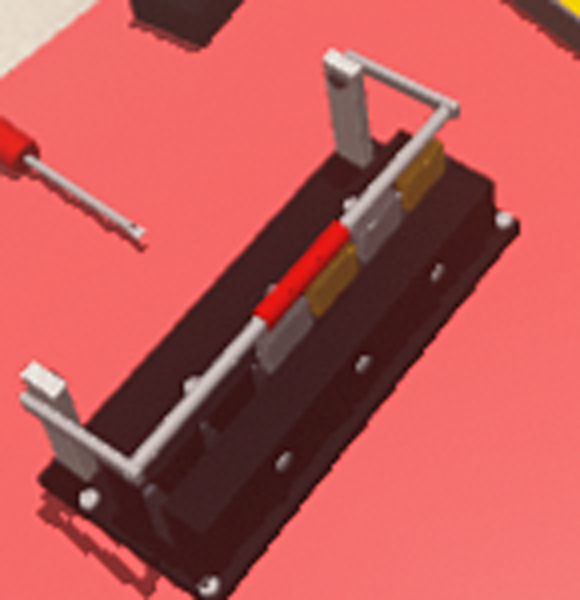

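Run:
```python
from h import *
t=dict(np.load('/tmp/top0.npz')); s=dict(np.load('/tmp/side0.npz'))
for c,n in((t,'t'),(s,'s')):
    W=cloud(c); hs=cv2.cvtColor(c["img"],cv2.COLOR_BGR2HSV)
    reg=(W[...,1]>.03)&(W[...,1]<.4)&(W[...,0]>.45)&(W[...,0]<.62)
    m=(((hs[...,0]<6)|(hs[...,0]>174))&(hs[...,1]>180))&(W[...,2]>.095)&(W[...,2]<.13)&reg
    q=W[m]; print(n,'grip',m.sum(),np.median(q,0),np.percentile(q,[2,98],axis=0).round(4).tolist())
    pc=q[:,:2]-q[:,:2].mean(0); 
    m=(W[...,2]>.092)&(W[...,2]<.13)&reg; q=W[m]
    vx,vy,x0,y0=cv2.fitLine(q[:,:2].astype(np.float32),cv2.DIST_HUBER,0,.001,.001).ravel(); print('bar dir deg',np.degrees(np.arctan2(-vx/vy,1)),x0,y0, q[:,1].min(),q[:,1].max())
    # lugs
    m=(W[...,2]>.10)&(W[...,2]<.11)&(W[...,0]>.565)&(W[...,0]<.65)&(W[...,1]>0)&(W[...,1]<.4); q=W[m]
    for side in(q[q[:,1]>.2],q[q[:,1]<.2]): print('lug',len(side),side.mean(0),side.min(0),side.max(0)) if len(side) else 0
    m=(W[...,2]>.068)&(W[...,2]<.09)&reg; q=W[m]; print('platesside',m.sum(),q.mean(0) if len(q) else 0)
    m=(abs(W[...,2]-.06)<.004)&reg; q=W[m]; 
    a=np.radians(4.6);Rm=np.array([[np.cos(a),np.sin(a)],[-np.sin(a),np.cos(a)]]); qq=q[:,:2]@Rm.T; print('top rotated pct',np.percentile(qq,[1,50,99],axis=0).round(4).tolist())
    for nm,cx,lo,hi in(('yel',-.125,(22,120,80),(35,255,255)),('blue',-.224,(110,120,60),(130,255,255))):
        m=(cv2.inRange(hs,lo,hi)>0)&(W[...,2]<.01)&(abs(W[...,0]-.55)<.13)&(abs(W[...,1]+.175)<.15)
        q=W[m]; print(nm,m.sum(),cv2.minAreaRect((q[:,:2]*1000).astype(np.float32)))
```

```text
t grip 216 [0.52817023 0.20184152 0.10620024] [[0.5199, 0.1698, 0.1001], [0.5365, 0.2339, 0.1098]]
bar dir deg 2.5562775 0.5352632 0.21702012 0.06290402441886783 0.34531972625407115
lug 100 [0.58393494 0.33331203 0.10401221] [0.56555145 0.32250746 0.10024146] [0.59894227 0.34450949 0.10896953]
lug 119 [0.59663037 0.07627151 0.10399566] [0.56534187 0.0654992  0.10006098] [0.61939625 0.08967354 0.10894333]
platesside 96 [0.57025787 0.22440769 0.07992837]
top rotated pct [[0.5076, 0.0319], [0.5353, 0.1596], [0.5769, 0.287]]
yel 2967 ((553.2842407226562, -127.4810791015625), (91.78472900390625, 171.56393432617188), 83.49024200439453)
blue 2826 ((541.603515625, -224.4487762451172), (87.99161529541016, 169.48150634765625), 83.81901550292969)
s grip 194 [0.52646149 0.20440771 0.10554349] [[0.5198, 0.1704, 0.0993], [0.536, 0.2364, 0.1097]]
bar dir deg 2.5337448 0.53043705 0.1971395 0.06535384038161977 0.34764121854537383
lug 89 [0.58457176 0.33639437 0.10363048] [0.56616722 0.32564416 0.10004261] [0.60130783 0.3463417  0.10854907]
lug 83 [0.59979721 0.07960908 0.10384979] [0.56751689 0.06724173 0.10004204] [0.62117438 0.09311114 0.10826487]
platesside 440 [0.53976775 0.16102838 0.0797072 ]
top rotated pct [[0.5081, 0.0322], [0.5302, 0.1852], [0.5793, 0.2905]]
yel 1133 ((560.533447265625, -134.09909057617188), (74.01361846923828, 160.0128936767578), 83.3646469116211)
blue 981 ((548.7433471679688, -235.10104370117188), (76.71887969970703, 157.92837524414062), 83.10308837890625)
```

```bash
cat >> h.py <<'E'
from scipy.spatial.transform import Rotation as Ro
H=np.array([.527,.203]); YAW=np.radians(4.6)
def hw(x,y,z):  # head frame mm -> world m
    c,s=np.cos(YAW),np.sin(YAW); return np.array([H[0]+(c*x-s*y)/1e3,H[1]+(s*x+c*y)/1e3,z/1e3])
def go(target,phi=None):
    o=bot.get_obs(); R=Ro.from_quat(o["tool_rot"]).as_matrix()
    d=R.T@(np.array(target)-o["eef_pos"])*1e3
    ph=np.degrees(np.arctan2(R[1,1],R[0,1]))
    print("t=%.2f"%o["clock"],"tool shift mm",d.round(1),"phi %.1f"%ph,"turn",None if phi is None else round(ph-phi,1),"F",o["ft_force"].round(1),"w %.1f"%(o["grip_width"]*1e3),"eef",o["eef_pos"].round(4),"tilt",R[:,2].round(3))
E
python3 - <<'E'
from h import *
t=dict(np.load('/tmp/top0.npz')); s=dict(np.load('/tmp/side0.npz'))
for c,n in((t,'ot'),(s,'os')):
    im=cv2.resize(c["img"],None,fx=4,fy=4,interpolation=cv2.INTER_CUBIC)
    def line(pts,col):
        p=(proj(c,np.array([hw(*q) for q in pts]))*4+1.5).round().astype(np.int32); cv2.polylines(im,[p],True,col,1)
    line([(-35,-131,60),(35,-131,60),(35,131,60),(-35,131,60)],(0,255,0))
    line([(-45,-144,10),(85,-144,10),(85,144,10),(-45,144,10)],(255,255,0))
    for y in(-105,-63,-21,21,63,105): line([(-5,y-18,84),(5,y-18,84),(5,y+18,84),(-5,y+18,84)],(0,255,255))
    for y in(-125,125): line([(58,y-5,105),(82,y-5,105),(82,y+5,105),(58,y+5,105)],(255,0,255))
    if n=='ot': im=im[215*4:315*4,90*4:270*4]
    else: im=im[260*4:410*4,190*4:335*4]
    cv2.imwrite(f"pics/{n}.png",im)
go(hw(0,0,200),4.6)
E
```

```text
t=0.10 tool shift mm [-463.  -176.1   30.8] phi 76.1 turn 71.5 F [ 0.5 -0.1  0.2] w 85.5 eef [0.1196 0.4849 0.2305] tilt [-0.    -0.002 -1.   ]
```

View pics/ot.png

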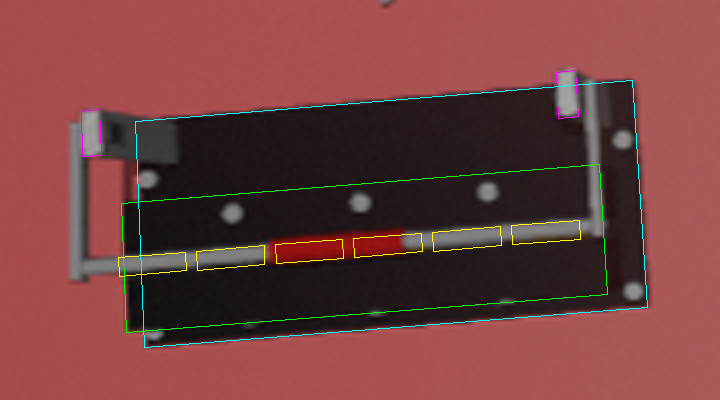

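View pics/os.png

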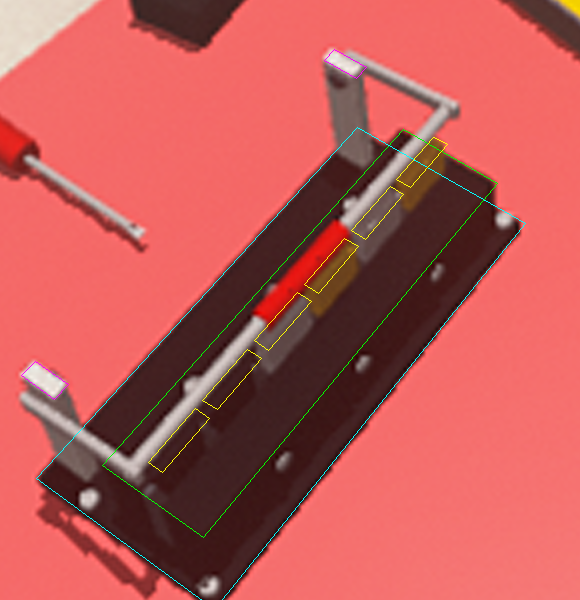

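The model fits both views to about a millimetre. There are four plates: brass at y=-105, steel at -63, brass at -21 and steel at +21. Next I move above the grip.

```bash
python3 -m crank '[[[-46,-17.5,3,0,0],[-46,-17.5,3,0,0],[-46,-17.5,3,0,0],[-46,-17.5,3,0,0],[-46,-17.5,3,0,0],[-46,-17.5,3,0,0],[-46,-17.5,3,0,0],[-46,-17.5,3,0,0],[-46,-17.5,3,0,0],[-46,-17.5,3,0,0]]]'
python3 -m crank '[[[0,0,0,10,0],[0,0,0,10,0],[0,0,0,10,0],[0,0,0,10,0],[0,0,0,10,0],[0,0,0,10,0],[0,0,0,10,0]]]'
python3 -c "
from h import *
go(hw(0,0,150),4.6)"
```

```text
clock: 1.35
eef_pos: [0.5331, 0.1986, 0.1952]
tool_rot: [0.116, 0.993, -0.003, -0.003]
ft_force: [0.6, 0.4, -0.0]
grip_width: 0.0853
clock: 2.22
eef_pos: [0.5339, 0.1935, 0.1888]
tool_rot: [0.683, 0.731, -0.009, -0.003]
ft_force: [1.1, -0.5, 0.6]
grip_width: 0.0855
t=2.23 tool shift mm [10.3 -5.6 38.8] phi 3.9 turn -0.7 F [ 1.1 -0.5  0.6] w 85.5 eef [0.5339 0.1935 0.1888] tilt [-0.016 -0.01  -1.   ]
```

```bash
python3 -m crank '[[[10,-5.5,20,-0.7,0],[0,0,18,0,60],[0,0,0,0,60],[0,0,0,0,60]]]'
python3 -c "
from h import *
go(hw(0,0,90),4.6)
c=bot.camera('side'); crop('s2',c['img'],170,200,335,410,3)"
```

```text
clock: 2.72
eef_pos: [0.5263, 0.2026, 0.1489]
tool_rot: [0.679, 0.734, -0.01, -0.003]
ft_force: [-0.0, 0.6, -0.8]
grip_width: 0.0657
t=2.73 tool shift mm [ 0.9  1.9 58.9] phi 4.5 turn -0.1 F [-0.   0.6 -0.8] w 65.7 eef [0.5263 0.2026 0.1489] tilt [-0.019 -0.01  -1.   ]
```

View pics/s2.png

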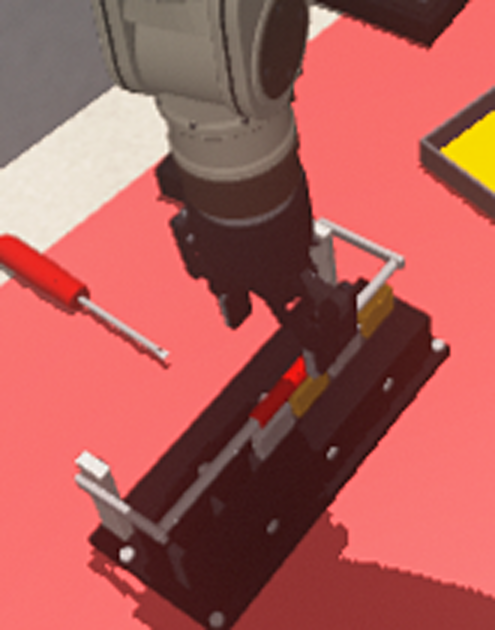

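```bash
python3 -m crank '[[[0.5,1,20,0,60],[0.5,0,20,0,60],[0,0,18,0,60],[0,0,2,0,60]]]'
python3 -c "
from h import *
go(hw(0,0,88),4.6)"
```

```text
clock: 3.28
eef_pos: [0.5292, 0.2038, 0.0915]
tool_rot: [0.679, 0.734, -0.007, -0.002]
ft_force: [0.2, 0.9, -0.2]
grip_width: 0.0656
t=3.27 tool shift mm [-0.6 -2.2  3.5] phi 4.5 turn -0.1 F [ 0.2  0.9 -0.2] w 65.6 eef [0.5292 0.2038 0.0915] tilt [-0.012 -0.008 -1.   ]
```

```bash
python3 -m crank '[[[0,-2,3,0,180],[0,0,0,0,230],[0,0,0,0,230],[0,0,0,0,230],[0,0,0,0,230]]]'
python3 -c "
from h import *
go(hw(0,0,88),4.6)"
```

```text
clock: 3.9
eef_pos: [0.5273, 0.204, 0.0908]
tool_rot: [0.679, 0.734, -0.006, -0.002]
ft_force: [-0.8, 0.2, -2.4]
grip_width: 0.0115
t=3.90 tool shift mm [-1.  -0.3  2.8] phi 4.5 turn -0.1 F [-0.8  0.2 -2.4] w 11.5 eef [0.5273 0.204  0.0908] tilt [-0.011 -0.006 -1.   ]
```

```bash
python3 -m crank '[[[0,0,-3,0,230],[0,0.5,-4,0,230],[0,0.5,-4,0,230],[0,0,0,0,230]]]'
python3 -c "
from h import *
go(hw(0,0,88),4.6)
c=bot.camera('side'); crop('s3',c['img'],170,200,335,410,3)"
```

```text
clock: 4.4
eef_pos: [0.5284, 0.2041, 0.1002]
tool_rot: [0.679, 0.734, -0.007, -0.002]
ft_force: [2.1, 0.4, -3.6]
grip_width: 0.0114
t=4.40 tool shift mm [-0.9 -1.3 12.2] phi 4.5 turn -0.1 F [ 2.1  0.4 -3.6] w 11.4 eef [0.5284 0.2041 0.1002] tilt [-0.013 -0.007 -1.   ]
```

View pics/s3.png

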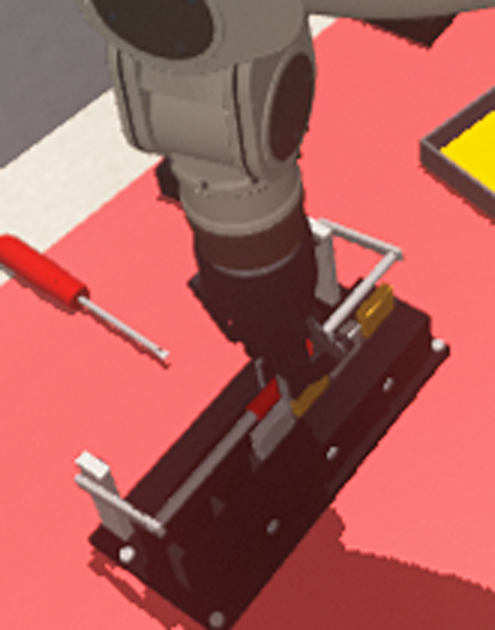

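```bash
python3 -m crank '[[[0,3,-9,0,230],[0,3.5,-9,0,230],[0,6,-8.5,0,230],[0,6.5,-8.5,0,230]]]'
python3 -c "
from h import *
a=.8
go(hw(70-70*np.cos(a),0,94+70*np.sin(a)-10.3),4.6)"
```

```text
clock: 4.95
eef_pos: [0.5434, 0.2053, 0.1344]
tool_rot: [0.678, 0.735, -0.012, -0.006]
ft_force: [-1.9, 1.2, -9.9]
grip_width: 0.0114
t=4.95 tool shift mm [-1.   4.7  0.4] phi 4.6 turn -0.0 F [-1.9  1.2 -9.9] w 11.4 eef [0.5434 0.2053 0.1344] tilt [-0.025 -0.009 -1.   ]
```

```bash
python3 -m crank '[[[0,9,-5,0,230],[0,9,-5,0,230],[0,0,0,0,230]]]'
python3 -c "
from h import *
a=1.25
go(hw(70-70*np.cos(a),0,94+70*np.sin(a)-10.3),4.6)"
```

```text
clock: 5.32
eef_pos: [0.5552, 0.2063, 0.1472]
tool_rot: [0.678, 0.735, -0.017, -0.011]
ft_force: [2.7, 0.9, -9.1]
grip_width: 0.0114
t=5.33 tool shift mm [-1.1 19.4 -3.7] phi 4.6 turn 0.0 F [ 2.7  0.9 -9.1] w 11.4 eef [0.5552 0.2063 0.1472] tilt [-0.04  -0.01  -0.999]
```

```bash
python3 -m crank '[[[0,20,-4,0,230],[0,20,0,0,230],[0,16,1,0,230],[0,0,0,0,230]]]'
python3 -c "
from h import *
a=1.95
go(hw(70-70*np.cos(a),0,94+70*np.sin(a)-10.3),4.6)"
```

```text
clock: 5.82
eef_pos: [0.6022, 0.211, 0.165]
tool_rot: [0.677, 0.736, -0.019, -0.016]
ft_force: [-0.3, 1.0, 12.2]
grip_width: 0.0096
t=5.83 tool shift mm [-1.9 21.1 15.2] phi 4.7 turn 0.1 F [-0.3  1.  12.2] w 9.6 eef [0.6022 0.211  0.165 ] tilt [-0.05  -0.006 -0.999]
```

```bash
python3 -c "
from h import *
c=bot.camera('side'); crop('s4',c['img'],170,180,335,400,3)
W=cloud(c);hs=cv2.cvtColor(c['img'],cv2.COLOR_BGR2HSV)
m=(((hs[...,0]<6)|(hs[...,0]>174))&(hs[...,1]>180))&(W[...,2]>.07)&(W[...,2]<.3); print(m.sum(),np.median(W[m],0))"
```

```text
84 [0.59932005 0.22899024 0.16852916]
```

View pics/s4.png

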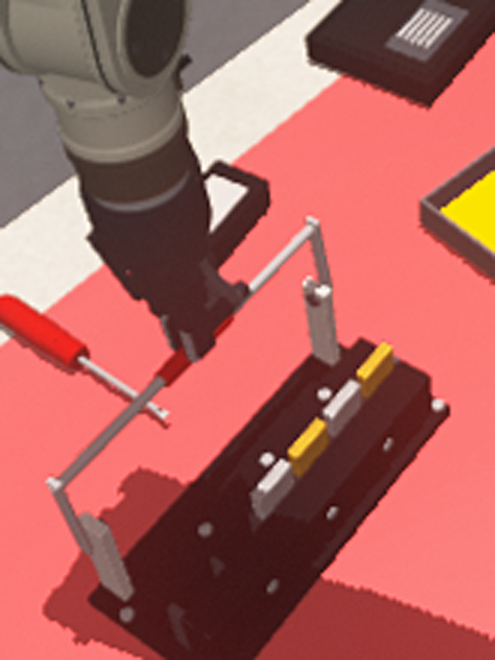

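The lever is near upright and the grip is right at the fingertips. I'll open a little, go lower around the grip, and push it farther back.

```bash
python3 -m crank '[[[0,0,0,0,160],[0,0,0,0,160],[0,0,10,0,160],[0,0,6,0,160],[0,0,0,0,160]]]'
python3 -c "
from h import *
a=1.95
go(hw(70-70*np.cos(a),0,94+70*np.sin(a)-16),4.6)"
```

```text
clock: 6.5
eef_pos: [0.6054, 0.2115, 0.1535]
tool_rot: [0.677, 0.736, -0.013, -0.012]
ft_force: [0.5, -0.2, -0.3]
grip_width: 0.0318
t=6.50 tool shift mm [-2.2 17.5  9.8] phi 4.7 turn 0.1 F [ 0.5 -0.2 -0.3] w 31.8 eef [0.6054 0.2115 0.1535] tilt [-0.036 -0.003 -0.999]
```

```bash
python3 -m crank '[[[-1,9,2,0,160],[-1,9,3,0,160],[0,9,4,0,160],[0,5,2,0,160],[0,0,0,0,160]]]'
python3 -c "
from h import *
go(hw(111,0,141),4.6)
c=bot.camera('side'); crop('s5',c['img'],170,180,335,400,3)"
```

```text
clock: 7.12
eef_pos: [0.6387, 0.2121, 0.1397]
tool_rot: [0.677, 0.736, -0.014, -0.013]
ft_force: [-0.3, 0.8, 0.4]
grip_width: 0.0319
t=7.12 tool shift mm [-0.2 -1.1 -1.3] phi 4.7 turn 0.1 F [-0.3  0.8  0.4] w 31.9 eef [0.6387 0.2121 0.1397] tilt [-0.039 -0.003 -0.999]
```

View pics/s5.png

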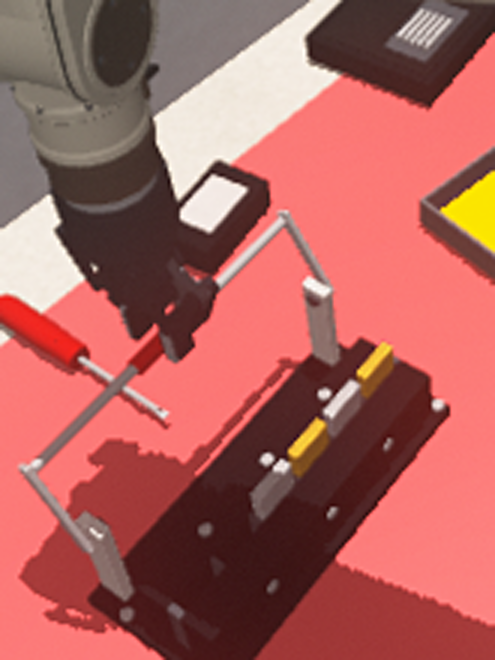

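```bash
python3 -m crank '[[[0,-2,0,0,130],[0,0,-20,0,130],[0,0,-30,0,130],[0,0,-30,0,130],[0,0,0,0,130]]]'
python3 -c "
from h import *
go(hw(0,-105,150),4.6)"
```

```text
clock: 7.8
eef_pos: [0.6394, 0.212, 0.2221]
tool_rot: [0.677, 0.736, -0.014, -0.012]
ft_force: [0.2, 0.8, 0.4]
grip_width: 0.0422
t=7.80 tool shift mm [-104.7 -110.3   76.3] phi 4.7 turn 0.1 F [0.2 0.8 0.4] w 42.2 eef [0.6394 0.212  0.2221] tilt [-0.037 -0.004 -0.999]
```

```bash
python3 -m crank '[[[-26,-28,0,0,120],[-26,-28,0,0,120],[-26,-28,0,0,120],[-26,-26,0,0,120],[0,0,10,0,120],[0,0,20,0,120],[0,0,20,0,120],[0,0,0,0,120]]]'
python3 -c "
from h import *
go(hw(0,-105,64),4.6)
c=bot.camera('top'); np.savez('/tmp/top1.npz',**c); crop('t2',c['img'],90,200,270,315,4)
c=bot.camera('side'); np.savez('/tmp/side1.npz',**c); crop('s6',c['img'],190,240,335,400,4)"
```

```text
clock: 8.8
eef_pos: [0.5303, 0.0968, 0.1655]
tool_rot: [0.676, 0.736, -0.017, -0.014]
ft_force: [0.3, -0.1, -0.4]
grip_width: 0.0449
t=8.80 tool shift mm [  1.3   9.7 101.1] phi 4.8 turn 0.2 F [ 0.3 -0.1 -0.4] w 44.9 eef [0.5303 0.0968 0.1655] tilt [-0.044 -0.006 -0.999]
```

View pics/s6.png

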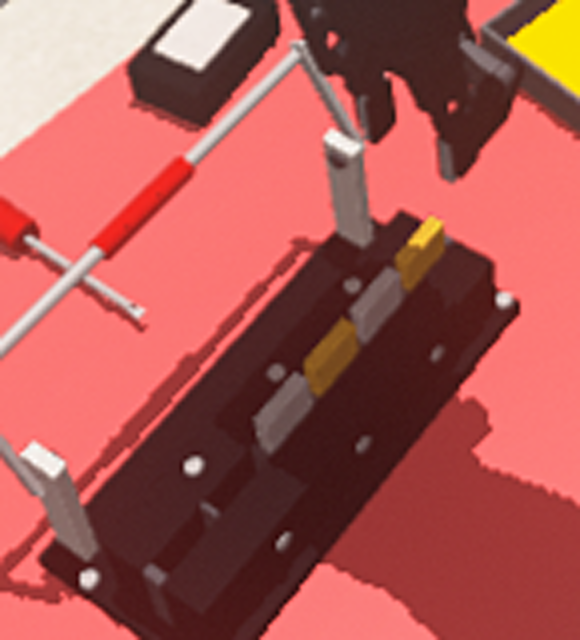

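View pics/t2.png

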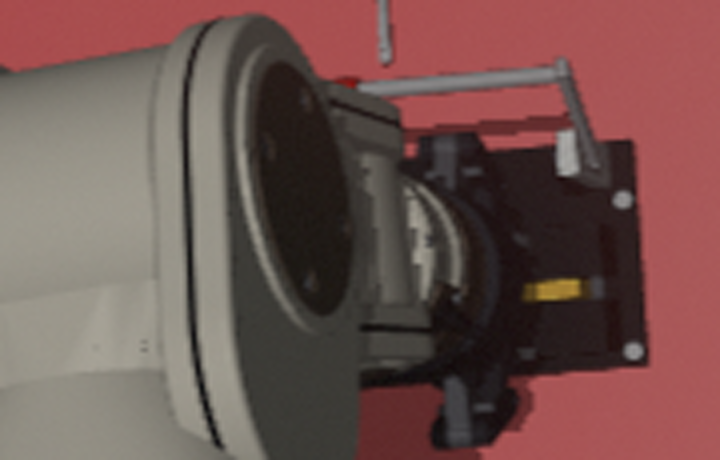

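```bash
python3 -m crank '[[[1,6,20,0,120],[0,0,20,0,120],[0,0,0,0,120]]]'
python3 -c "
from h import *
go(hw(0,-105,64),4.6)"
```

```text
clock: 9.28
eef_pos: [0.5392, 0.0997, 0.1292]
tool_rot: [0.676, 0.737, -0.013, -0.011]
ft_force: [0.1, -0.3, 0.9]
grip_width: 0.0454
t=9.28 tool shift mm [-1.  -1.7 65.3] phi 4.9 turn 0.3 F [ 0.1 -0.3  0.9] w 45.4 eef [0.5392 0.0997 0.1292] tilt [-0.034 -0.004 -0.999]
```

```bash
python3 -m crank '[[[-1,-3,22,0,120],[0,-2,22,0,120],[0,0,0,0,120]]]'
python3 -c "
from h import *
go(hw(0,-105,64),4.6)"
```

```text
clock: 9.65
eef_pos: [0.5367, 0.0993, 0.0891]
tool_rot: [0.676, 0.737, -0.009, -0.009]
ft_force: [0.3, 0.6, -0.1]
grip_width: 0.0453
t=9.65 tool shift mm [-0.8 -0.7 25.1] phi 5.0 turn 0.4 F [ 0.3  0.6 -0.1] w 45.3 eef [0.5367 0.0993 0.0891] tilt [-0.026 -0.002 -1.   ]
```

```bash
python3 -m crank '[[[-1,-1,13,0.4,120],[0,-1,11,0,120],[0,0,0,0,120]]]'
python3 -c "
from h import *
go(hw(0,-105,64),4.6)"
```

```text
clock: 10.02
eef_pos: [0.5367, 0.0985, 0.0668]
tool_rot: [0.679, 0.734, -0.007, -0.007]
ft_force: [-0.1, 0.0, 0.1]
grip_width: 0.045
t=10.03 tool shift mm [-0.1 -1.2  2.8] phi 4.5 turn -0.1 F [-0.1  0.   0.1] w 45.0 eef [0.5367 0.0985 0.0668] tilt [-0.02  -0.001 -1.   ]
```

```bash
python3 -m crank '[[[0,-1,2.5,0,200],[0,0,0,0,255],[0,0,0,0,255],[0,0,0,0,255],[0,0,0,0,255]]]'
python3 -c "
from h import *
go(hw(0,-105,124),4.6)"
```

```text
clock: 10.65
eef_pos: [0.5362, 0.0986, 0.0648]
tool_rot: [0.679, 0.734, -0.007, -0.007]
ft_force: [-0.2, 0.2, 0.2]
grip_width: 0.0083
t=10.65 tool shift mm [ -0.2  -1.9 -59.2] phi 4.5 turn -0.1 F [-0.2  0.2  0.2] w 8.3 eef [0.5362 0.0986 0.0648] tilt [-0.019 -0.001 -1.   ]
```

```bash
python3 -m crank '[[[0,0,-6,0,255],[0,0,-10,0,255],[0,0,-10,0,255],[0,0,-10,0,255],[0,0,-10,0,255]]]'
python3 -c "
from h import *
go(hw(0,-105,140),4.6)"
```

```text
clock: 11.28
eef_pos: [0.5364, 0.0985, 0.1133]
tool_rot: [0.679, 0.734, -0.007, -0.007]
ft_force: [0.2, 0.1, -2.5]
grip_width: 0.0084
t=11.28 tool shift mm [ -0.1  -1.5 -26.7] phi 4.5 turn -0.1 F [ 0.2  0.1 -2.5] w 8.4 eef [0.5364 0.0985 0.1133] tilt [-0.021 -0.001 -1.   ]
```

```bash
cat >> h.py <<'E'
def tray(c=None):
    c=c or bot.camera('top'); W=cloud(c); hs=cv2.cvtColor(c["img"],cv2.COLOR_BGR2HSV); r={}
    for nm,lo,hi in(('yel',(22,120,80),(35,255,255)),('blue',(110,120,60),(130,255,255))):
        m=(cv2.inRange(hs,lo,hi)>0)&(W[...,2]<.012)&(abs(W[...,0]-.55)<.2)&(W[...,1]<.05)&(W[...,1]>-.42)
        q=W[m]; r[nm]=cv2.minAreaRect((q[:,:2]*1000).astype(np.float32)) if len(q)>50 else None; print(nm,m.sum(),r[nm])
    return c,r
def tw(T,yaw,x,y,z):
    a=np.radians(yaw); return np.array([T[0]+(x*np.cos(a)-y*np.sin(a))/1e3,T[1]+(x*np.sin(a)+y*np.cos(a))/1e3,z/1e3])
T0=(.5474,-.176); TY=-6.7
E
python3 -m crank '[[[0,0,-15,0,255],[0,0,-12,0,255],[0,0,0,0,255]]]'
python3 -c "
from h import *
tray(); go(tw(T0,TY,0,27,130),4.6)"
```

```text
clock: 11.65
eef_pos: [0.538, 0.0987, 0.144]
tool_rot: [0.679, 0.734, -0.006, -0.006]
ft_force: [-0.1, 0.2, -2.5]
grip_width: 0.0087
yel 2989 ((553.00927734375, -127.48419952392578), (91.83195495605469, 171.06295776367188), 83.49650573730469)
blue 2839 ((541.6318359375, -224.8421630859375), (87.82461547851562, 169.35556030273438), 83.48957061767578)
t=11.70 tool shift mm [-248.1   -6.4   13.4] phi 4.5 turn -0.1 F [ 1.  -0.6 -2. ] w 8.4 eef [0.5375 0.0987 0.1434] tilt [-0.018 -0.001 -1.   ]
```

```bash
python3 -m crank '[[[-30,0,0,0,255],[-50,0,0,0,255],[-50,0,0,0,255],[-50,0,0,0,255],[-40,0,0,0,255],[-20,0,0,0,255],[0,0,0,0,255]]]'
python3 -c "
from h import *
tray(); go(tw(T0,TY,0,27,48),4.6)
c=bot.camera('side'); crop('s7',c['img'],250,170,450,320,4)"
```

```text
clock: 12.58
eef_pos: [0.5553, -0.1456, 0.1384]
tool_rot: [0.677, 0.736, -0.008, -0.01]
ft_force: [0.4, 0.6, -2.4]
grip_width: 0.0084
yel 15 None
blue 0 None
t=12.62 tool shift mm [-4.4 -2.6 90.5] phi 4.8 turn 0.2 F [-0.5 -0.6 -2.6] w 8.5 eef [ 0.5551 -0.1447  0.1384] tilt [-0.026  0.002 -1.   ]
```

View pics/s7.png

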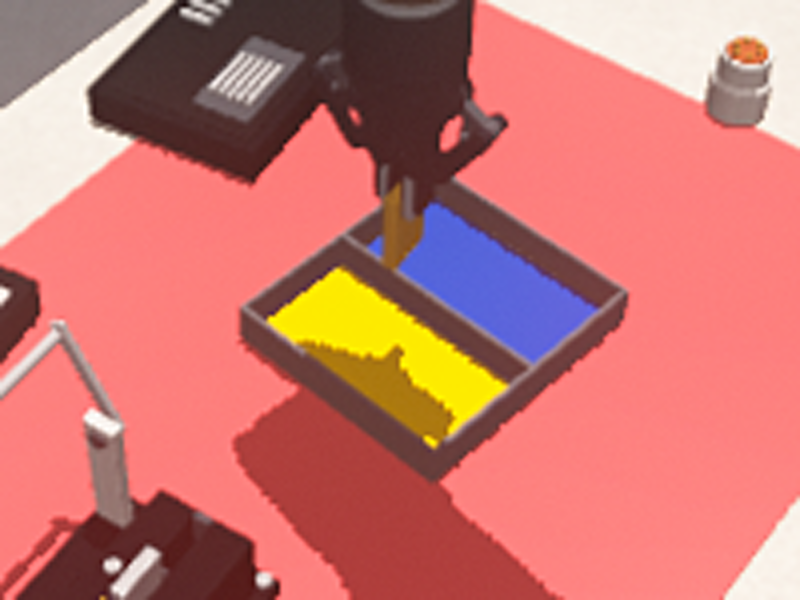

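The plate is held over the tray, and the tray hasn't moved. I'll lower it.

```bash
python3 -m crank '[[[-4,-3,30,0,255],[0,-3,25,0,255],[0,-2,14,0,255],[0,0,0,0,255]]]'
python3 -c "
from h import *
go(tw(T0,TY,0,27,47),4.6)"
```

```text
clock: 13.18
eef_pos: [0.5467, -0.1421, 0.0691]
tool_rot: [0.673, 0.74, -0.007, -0.01]
ft_force: [-1.2, 0.1, -2.0]
grip_width: 0.0084
t=13.18 tool shift mm [-7.5  3.6 22. ] phi 5.4 turn 0.8 F [-1.2  0.1 -2. ] w 8.4 eef [ 0.5467 -0.1421  0.0691] tilt [-0.024  0.003 -1.   ]
```

```bash
python3 -m crank '[[[-7,3,10,0.8,255],[-1,0,8,0,255],[0,0,0,0,255]]]'
python3 -c "
from h import *
go(tw(T0,TY,0,27,45),4.6)"
```

```text
clock: 13.55
eef_pos: [0.5523, -0.1499, 0.0518]
tool_rot: [0.678, 0.735, -0.006, -0.008]
ft_force: [-1.3, -0.7, -1.8]
grip_width: 0.008
t=13.55 tool shift mm [ 0.8 -1.6  6.8] phi 4.6 turn 0.0 F [-1.3 -0.7 -1.8] w 8.0 eef [ 0.5523 -0.1499  0.0518] tilt [-0.02   0.002 -1.   ]
```

```bash
python3 -m crank '[[[0,0,4,0,255],[0,0,3,0,255],[0,0,0,0,255]]]'
python3 -c "
from h import *
go(tw(T0,TY,0,27,45),4.6)"
```

```text
clock: 13.92
eef_pos: [0.5528, -0.1503, 0.045]
tool_rot: [0.678, 0.735, -0.006, -0.008]
ft_force: [-0.2, 0.3, -2.5]
grip_width: 0.0082
t=13.93 tool shift mm [ 1.3 -2.1  0.1] phi 4.6 turn -0.0 F [-0.2  0.3 -2.5] w 8.2 eef [ 0.5528 -0.1503  0.045 ] tilt [-0.019  0.002 -1.   ]
```

```bash
python3 -m crank '[[[0,0,2,0,255],[0,0,0,0,255]]]'
python3 -c "
from h import *
go(tw(T0,TY,0,27,45),4.6)"
```

```text
clock: 14.18
eef_pos: [0.5534, -0.1504, 0.0453]
tool_rot: [0.678, 0.735, -0.005, -0.007]
ft_force: [0.4, -0.1, -1.9]
grip_width: 0.0089
t=14.18 tool shift mm [ 1.4 -2.7  0.3] phi 4.6 turn 0.0 F [ 0.4 -0.1 -1.9] w 8.9 eef [ 0.5534 -0.1504  0.0453] tilt [-0.017  0.001 -1.   ]
```

```bash
python3 -m crank '[[[0,0,0,0,200],[0,0,0,0,150],[0,0,0,0,120],[0,0,0,0,120],[0,0,-20,0,120],[0,0,-40,0,120],[0,0,-20,0,120],[0,0,0,0,120]]]'
python3 -c "
from h import *
go(hw(0,-63,150),4.6)
c=bot.camera('side'); crop('s8',c['img'],250,170,450,320,4)"
```

```text
clock: 15.18
eef_pos: [0.5547, -0.1505, 0.1267]
tool_rot: [0.678, 0.735, -0.005, -0.007]
ft_force: [1.1, -0.6, -0.1]
grip_width: 0.0452
t=15.18 tool shift mm [291.6   0.3 -22.4] phi 4.6 turn 0.0 F [ 1.1 -0.6 -0.1] w 45.2 eef [ 0.5547 -0.1505  0.1267] tilt [-0.017  0.002 -1.   ]
```

View pics/s8.png

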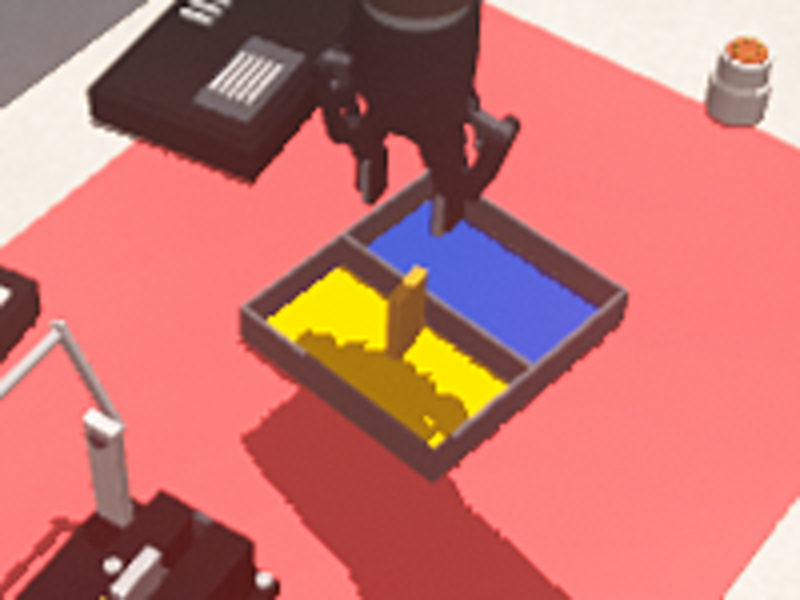

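Brass 1 stands in the yellow compartment. Next is the steel plate at -63.

```bash
python3 -m crank '[[[40,0,-5,0,120],[55,0,-5,0,120],[55,0,-5,0,120],[55,0,-5,0,120],[50,0,0,0,120],[28,0,0,0,120],[0,0,0,0,120]]]'
python3 -c "
from h import *
go(hw(0,-63,64),4.6)"
```

```text
clock: 16.1
eef_pos: [0.5267, 0.1387, 0.1362]
tool_rot: [0.679, 0.734, -0.011, -0.013]
ft_force: [0.1, -1.1, 0.4]
grip_width: 0.0453
t=16.10 tool shift mm [ 0.8  7.9 72. ] phi 4.4 turn -0.2 F [ 0.1 -1.1  0.4] w 45.3 eef [0.5267 0.1387 0.1362] tilt [-0.034  0.001 -0.999]
```

```bash
python3 -m crank '[[[0,6,20,0,120],[0,0,20,0,120],[0,0,0,0,120]]]'
python3 -c "
from h import *
go(hw(0,-63,64),4.6)"
```

```text
clock: 16.48
eef_pos: [0.5298, 0.1365, 0.0921]
tool_rot: [0.68, 0.733, -0.014, -0.013]
ft_force: [0.5, 0.6, -0.6]
grip_width: 0.0451
t=16.48 tool shift mm [ 3.5  3.6 28. ] phi 4.3 turn -0.3 F [ 0.5  0.6 -0.6] w 45.1 eef [0.5298 0.1365 0.0921] tilt [-0.038 -0.002 -0.999]
```

```bash
python3 -m crank '[[[3,3,14,-0.3,120],[0,0,12,0,120],[0,0,0,0,120]]]'
python3 -c "
from h import *
go(hw(0,-63,64),4.6)"
```

```text
clock: 16.85
eef_pos: [0.5322, 0.1384, 0.0647]
tool_rot: [0.678, 0.734, -0.014, -0.013]
ft_force: [-0.4, -0.1, -0.4]
grip_width: 0.0453
t=16.85 tool shift mm [1.8 0.  0.7] phi 4.5 turn -0.1 F [-0.4 -0.1 -0.4] w 45.3 eef [0.5322 0.1384 0.0647] tilt [-0.038 -0.002 -0.999]
```

```bash
python3 -m crank '[[[1.5,0,0.5,0,200],[0,0,0,0,255],[0,0,0,0,255],[0,0,0,0,255],[0,0,0,0,255]]]'
python3 -m crank '[[[0,0,-6,0,255],[0,0,-10,0,255],[0,0,-10,0,255],[0,0,-10,0,255],[0,0,-10,0,255]]]'
python3 -c "
from h import *
go(hw(0,-63,140),4.6)"
```

```text
clock: 17.48
eef_pos: [0.5325, 0.1402, 0.0651]
tool_rot: [0.678, 0.735, -0.013, -0.013]
ft_force: [0.4, -1.1, -1.1]
grip_width: 0.0082
clock: 18.1
eef_pos: [0.534, 0.1402, 0.1141]
tool_rot: [0.678, 0.735, -0.013, -0.013]
ft_force: [1.1, 0.2, -2.2]
grip_width: 0.0082
t=18.10 tool shift mm [  0.1  -2.9 -25.8] phi 4.6 turn -0.0 F [ 1.1  0.2 -2.2] w 8.2 eef [0.534  0.1402 0.1141] tilt [-0.037 -0.002 -0.999]
```

```bash
python3 -m crank '[[[0,0,-15,0,255],[0,0,-12,0,255],[0,0,0,0,255]]]'
python3 -c "
from h import *
tray(); go(tw(T0,TY,0,-71,140),4.6)"
```

```text
clock: 18.48
eef_pos: [0.536, 0.1406, 0.1448]
tool_rot: [0.678, 0.735, -0.012, -0.012]
ft_force: [0.6, -0.0, -2.4]
grip_width: 0.0086
yel 2891 ((553.1915283203125, -127.16047668457031), (91.40208435058594, 171.36241149902344), 83.65579986572266)
blue 2840 ((541.681884765625, -224.79916381835938), (88.21172332763672, 169.43006896972656), 83.47962951660156)
t=18.52 tool shift mm [-386.   -27.1    4.5] phi 4.6 turn -0.0 F [ 0.  -0.5 -1.3] w 8.8 eef [0.5356 0.1404 0.1441] tilt [-0.035 -0.001 -0.999]
```

```bash
python3 -m crank '[[[-30,-3,0,0,255],[-55,-4,0,0,255],[-55,-4,0,0,255],[-55,-4,0,0,255],[-55,-4,0,0,255],[-55,-4,0,0,255],[-50,-4,0,0,255],[-25,0,0,0,255],[0,0,0,0,255]]]'
python3 -c "
from h import *
go(tw(T0,TY,0,-71,46),4.6)"
```

```text
clock: 19.65
eef_pos: [0.537, -0.2507, 0.1377]
tool_rot: [0.677, 0.736, -0.014, -0.016]
ft_force: [-1.0, 0.6, -1.5]
grip_width: 0.0086
t=19.65 tool shift mm [ 3.6  6.4 91.5] phi 4.8 turn 0.2 F [-1.   0.6 -1.5] w 8.6 eef [ 0.537  -0.2507  0.1377] tilt [-0.044  0.001 -0.999]
```

```bash
python3 -m crank '[[[0,5,30,0,255],[0,0,25,0,255],[0,0,12,0,255],[0,0,0,0,255]]]'
python3 -c "
from h import *
go(tw(T0,TY,0,-71,46),4.6)
c=bot.camera('side'); crop('s9',c['img'],250,170,450,320,4)"
```

```text
clock: 20.15
eef_pos: [0.5384, -0.2465, 0.0678]
tool_rot: [0.676, 0.736, -0.014, -0.018]
ft_force: [-0.5, -0.3, -0.5]
grip_width: 0.0088
t=20.15 tool shift mm [-0.2  1.7 21.7] phi 4.9 turn 0.3 F [-0.5 -0.3 -0.5] w 8.8 eef [ 0.5384 -0.2465  0.0678] tilt [-0.046  0.004 -0.999]
```

View pics/s9.png

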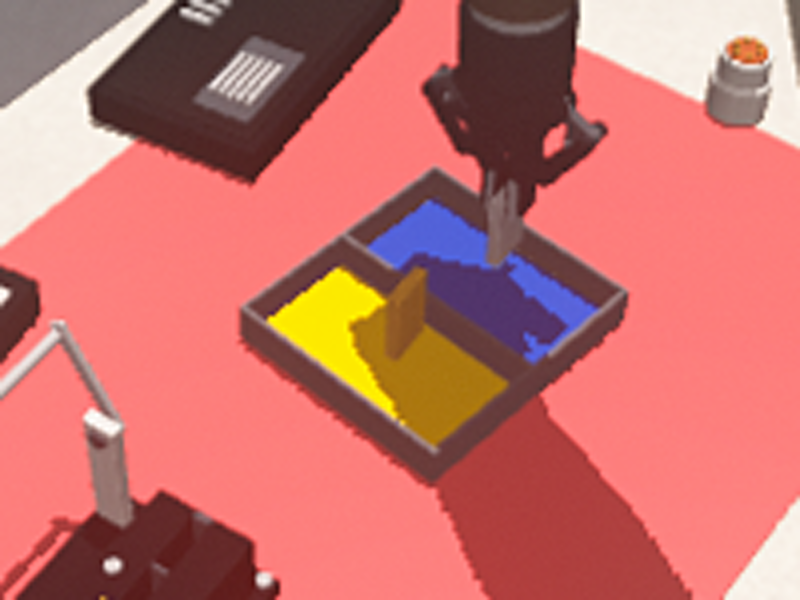

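```bash
python3 -m crank '[[[0,1.5,12,0,255],[0,0,7,0,255],[0,0,4,0,255],[0,0,0,0,255]]]'
python3 -c "
from h import *
go(tw(T0,TY,0,-71,46),4.6)"
```

```text
clock: 20.7
eef_pos: [0.5412, -0.2468, 0.0462]
tool_rot: [0.676, 0.737, -0.013, -0.016]
ft_force: [-0.4, -0.4, -1.8]
grip_width: 0.0085
t=20.70 tool shift mm [ 0.4 -2.   0.3] phi 4.9 turn 0.3 F [-0.4 -0.4 -1.8] w 8.5 eef [ 0.5412 -0.2468  0.0462] tilt [-0.041  0.002 -0.999]
```

```bash
python3 -m crank '[[[0,0,2,0,255],[0,0,1,0,255],[0,0,0,0,255]]]'
python3 -c "
from h import *
go(tw(T0,TY,0,-71,46),4.6)"
```

```text
clock: 21.08
eef_pos: [0.5418, -0.2471, 0.0452]
tool_rot: [0.676, 0.737, -0.013, -0.015]
ft_force: [-0.1, -0.5, -1.6]
grip_width: 0.0086
t=21.07 tool shift mm [ 0.8 -2.6 -0.7] phi 4.9 turn 0.3 F [-0.1 -0.5 -1.6] w 8.6 eef [ 0.5418 -0.2471  0.0452] tilt [-0.038  0.001 -0.999]
```

```bash
python3 -m crank '[[[0,0,2,0,255],[0,0,0,0,255],[0,0,0,0,200],[0,0,0,0,150],[0,0,0,0,120],[0,0,0,0,120],[0,0,-20,0,120],[0,0,-40,0,120],[0,0,-20,0,120],[0,0,0,0,120]]]'
python3 -c "
from h import *
go(hw(0,-21,150),4.6)
c=bot.camera('side'); crop('s10',c['img'],250,170,450,320,4)"
```

```text
clock: 22.32
eef_pos: [0.5451, -0.2474, 0.1254]
tool_rot: [0.676, 0.737, -0.013, -0.014]
ft_force: [0.1, -0.0, 0.2]
grip_width: 0.0453
t=22.32 tool shift mm [429.4  19.5 -23.6] phi 4.9 turn 0.3 F [ 0.1 -0.   0.2] w 45.3 eef [ 0.5451 -0.2474  0.1254] tilt [-0.038  0.001 -0.999]
```

View pics/s10.png

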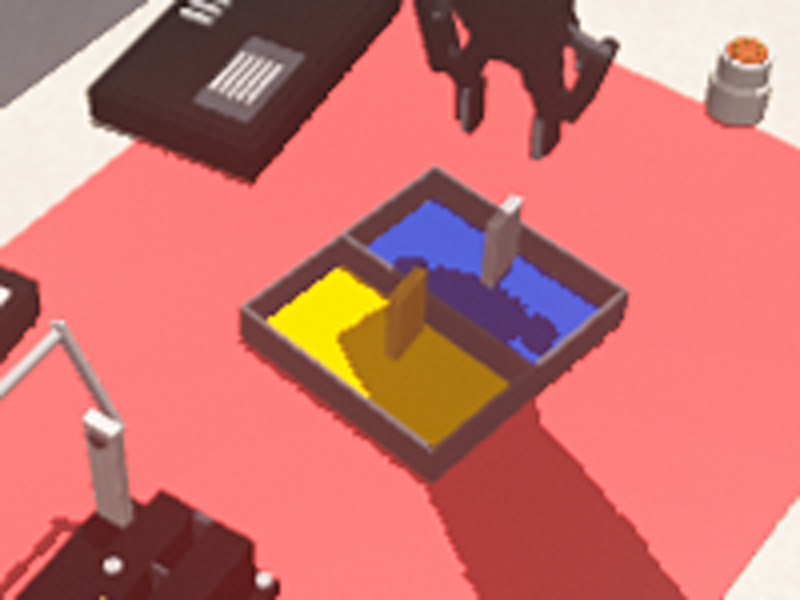

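Steel 1 stands in the blue compartment. Next is the brass plate at -21.

```bash
python3 -m crank '[[[40,0,-5,0,120],[58,3,-3,0,120],[58,3,-3,0,120],[58,3,-3,0,120],[58,3,0,0,120],[58,3,0,0,120],[58,3,0,0,120],[30,0,0,0,120],[0,0,0,0,120]]]'
python3 -c "
from h import *
go(hw(0,-21,64),4.6)"
```

```text
clock: 23.5
eef_pos: [0.521, 0.1821, 0.1261]
tool_rot: [0.677, 0.735, -0.019, -0.021]
ft_force: [0.1, -0.8, 0.1]
grip_width: 0.0452
t=23.50 tool shift mm [-1.  11.2 61.6] phi 4.7 turn 0.1 F [ 0.1 -0.8  0.1] w 45.2 eef [0.521  0.1821 0.1261] tilt [-0.058  0.001 -0.998]
```

```bash
python3 -m crank '[[[0,4,6,0,120],[0,4,6,0,120],[0,0,6,0,120],[0,0,0,0,120]]]'
python3 -c "
from h import *
go(hw(0,-21,64),4.6);print(bot.get_obs()['joint_pos'].round(3))"
python3 -m crank '[[[0,0,-20,0,120],[0,0,20,0,120],[0,0,0,0,120],[0,0,0,0,120]]]'
python3 -c "
from h import *
go(hw(0,-21,64),4.6);print(bot.get_obs()['joint_pos'].round(3))"
```

```text
clock: 24.0
eef_pos: [0.5274, 0.1787, 0.1038]
tool_rot: [0.679, 0.734, -0.022, -0.022]
ft_force: [-0.2, 0.9, 0.3]
grip_width: 0.0455
t=24.00 tool shift mm [ 3.1  4.  39.6] phi 4.4 turn -0.2 F [-0.2  0.9  0.3] w 45.5 eef [0.5274 0.1787 0.1038] tilt [-0.062 -0.002 -0.998]
[0.317 0.481 0.011 1.161 0.018 1.81 ]
clock: 24.5
eef_pos: [0.5285, 0.1769, 0.1051]
tool_rot: [0.68, 0.733, -0.021, -0.022]
ft_force: [-1.1, -0.3, 0.4]
grip_width: 0.0451
t=24.50 tool shift mm [ 5.   3.1 41.1] phi 4.3 turn -0.3 F [-1.1 -0.3  0.4] w 45.1 eef [0.5285 0.1769 0.1051] tilt [-0.061 -0.001 -0.998]
[0.313 0.48  0.013 1.162 0.018 1.809]
```

```bash
python3 -m crank '[[[0,0,-30,0,120],[0,-50,0,0,120],[0,-50,0,0,120],[0,0,0,0,120]]]'
python3 -c "
from h import *
go(hw(0,-21,64),4.6)"
python3 -m crank '[[[0,12,0,0,120],[0,12,0,0,120],[0,12,0,0,120],[0,12,0,0,120],[0,12,0,0,120],[0,12,0,0,120],[0,12,0,0,120],[0,0,0,0,120]]]'
python3 -c "
from h import *
go(hw(0,-21,64),4.6)"
```

```text
clock: 25.0
eef_pos: [0.43, 0.1694, 0.144]
tool_rot: [0.681, 0.732, -0.019, -0.021]
ft_force: [0.2, 0.2, 0.3]
grip_width: 0.0453
t=25.00 tool shift mm [  5.  103.7  74.3] phi 4.2 turn -0.4 F [0.2 0.2 0.3] w 45.3 eef [0.43   0.1694 0.144 ] tilt [-0.057  0.001 -0.998]
clock: 26.0
eef_pos: [0.5253, 0.1766, 0.1393]
tool_rot: [0.681, 0.732, -0.017, -0.02]
ft_force: [-0.8, 0.1, -0.4]
grip_width: 0.0449
t=26.00 tool shift mm [ 4.8  7.7 75. ] phi 4.1 turn -0.5 F [-0.8  0.1 -0.4] w 44.9 eef [0.5253 0.1766 0.1393] tilt [-0.052  0.002 -0.999]
```

```bash
python3 -m crank '[[[0,-60,0,0,120],[0,-60,0,0,120],[0,0,0,0,120]]]'
python3 -c "
from h import *
go(hw(0,-21,64),4.6)"
python3 -m crank '[[[0,30,0,0,120],[0,30,0,0,120],[0,30,0,0,120],[0,20,0,0,120],[4,10,0,-0.5,120],[0,0,0,0,120]]]'
python3 -c "
from h import *
go(hw(0,-21,64),4.6)"
```

```text
clock: 26.38
eef_pos: [0.4001, 0.1668, 0.1423]
tool_rot: [0.681, 0.731, -0.021, -0.022]
ft_force: [0.8, 0.8, -0.4]
grip_width: 0.0451
t=26.38 tool shift mm [  5.9 133.8  70.3] phi 4.1 turn -0.5 F [ 0.8  0.8 -0.4] w 45.1 eef [0.4001 0.1668 0.1423] tilt [-0.06  -0.    -0.998]
clock: 27.12
eef_pos: [0.5247, 0.1809, 0.1374]
tool_rot: [0.677, 0.735, -0.018, -0.021]
ft_force: [0.6, 0.2, -0.2]
grip_width: 0.0452
t=27.12 tool shift mm [ 0.4  8.  73.1] phi 4.7 turn 0.1 F [ 0.6  0.2 -0.2] w 45.2 eef [0.5247 0.1809 0.1374] tilt [-0.055  0.002 -0.999]
```

```bash
python3 -m crank '[[[0,2,12,0,120],[0,2,12,0,120],[0,1,12,0,120],[0,0,12,0,120],[0,0,10,0,120],[0,0,0,0,120]]]'
python3 -c "
from h import *
go(hw(0,-21,65),4.6)"
```

```text
clock: 27.88
eef_pos: [0.5232, 0.181, 0.0742]
tool_rot: [0.677, 0.736, -0.02, -0.022]
ft_force: [0.1, -0.1, 0.1]
grip_width: 0.0453
t=27.88 tool shift mm [0.5 6.1 8.9] phi 4.8 turn 0.2 F [ 0.1 -0.1  0.1] w 45.3 eef [0.5232 0.181  0.0742] tilt [-0.059  0.001 -0.998]
```

```bash
python3 -m crank '[[[0,5,5,0,120],[0,1,3,0,120],[0,0,0,0,120]]]'
python3 -c "
from h import *
go(hw(0,-21,65),4.6)"
```

```text
clock: 28.25
eef_pos: [0.5301, 0.1818, 0.0661]
tool_rot: [0.677, 0.736, -0.019, -0.021]
ft_force: [0.2, -0.1, -0.1]
grip_width: 0.0452
t=28.25 tool shift mm [ 0.3 -1.3  1.2] phi 4.8 turn 0.2 F [ 0.2 -0.1 -0.1] w 45.2 eef [0.5301 0.1818 0.0661] tilt [-0.057  0.001 -0.998]
```

```bash
python3 -m crank '[[[0,-1,1,0,200],[0,0,0,0,255],[0,0,0,0,255],[0,0,0,0,255],[0,0,0,0,255]]]'
python3 -m crank '[[[0,0,-5,0,255],[0,0,-5,0,255],[0,0,-5,0,255]]]'
python3 -c "
from h import *
go(hw(0,-21,140),4.6)"
```

```text
clock: 28.88
eef_pos: [0.5296, 0.1819, 0.0657]
tool_rot: [0.677, 0.736, -0.018, -0.021]
ft_force: [0.9, 0.4, -0.5]
grip_width: 0.0085
clock: 29.25
eef_pos: [0.5296, 0.1816, 0.0808]
tool_rot: [0.677, 0.736, -0.019, -0.021]
ft_force: [-0.8, 0.0, -1.6]
grip_width: 0.0086
t=29.25 tool shift mm [  0.9  -4.2 -59.1] phi 4.8 turn 0.2 F [-0.8  0.  -1.6] w 8.6 eef [0.5296 0.1816 0.0808] tilt [-0.057  0.001 -0.998]
```

```bash
python3 -m crank '[[[0,-0.5,-10,0,255],[0,-0.5,-10,0,255],[0,-0.5,-10,0,255],[0,0,-12,0,255],[0,0,-12,0,255],[0,0,-8,0,255],[0,0,0,0,255]]]'
python3 -c "
from h import *
tray(); go(tw(T0,TY,0,71,140),4.6)
c=bot.camera('side'); crop('s11',c['img'],200,170,420,330,3)"
```

```text
clock: 30.12
eef_pos: [0.5323, 0.1817, 0.1489]
tool_rot: [0.677, 0.736, -0.018, -0.021]
ft_force: [-0.3, 0.1, -1.6]
grip_width: 0.0086
yel 2891 ((553.1465454101562, -127.51287078857422), (91.81096649169922, 171.5743408203125), 83.45689392089844)
blue 2723 ((541.584228515625, -224.8002166748047), (87.89190673828125, 169.657470703125), 83.59400939941406)
t=30.18 tool shift mm [-2.881e+02  2.000e-01  6.700e+00] phi 4.8 turn 0.2 F [ 0.4 -0.4 -2.1] w 8.6 eef [0.532  0.1815 0.1485] tilt [-0.056  0.002 -0.998]
```

View pics/s11.png

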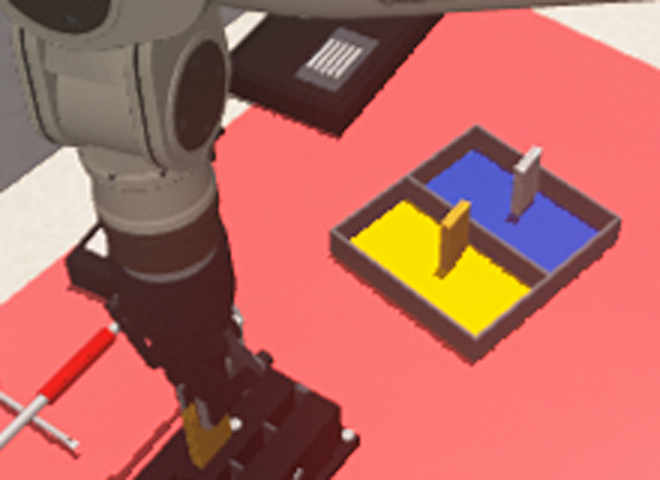

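```bash
python3 -m crank '[[[-20,0,0,0,255],[-30,0,0,0,255],[-32,0,0,0,255],[-32,0,0,0,255],[-32,0,0,0,255],[-32,0,0,0,255],[-32,0,0,0,255],[-32,0,0,0,255],[-25,0,0,0,255],[-15,0,0,0,255],[0,0,0,0,255]]]'
python3 -c "
from h import *
go(tw(T0,TY,0,71,46),4.6)"
```

```text
clock: 31.6
eef_pos: [0.5485, -0.1197, 0.1403]
tool_rot: [0.679, 0.733, -0.025, -0.025]
ft_force: [-0.3, -0.7, -1.1]
grip_width: 0.0086
t=31.60 tool shift mm [13.4 14.8 93.5] phi 4.4 turn -0.2 F [-0.3 -0.7 -1.1] w 8.6 eef [ 0.5485 -0.1197  0.1403] tilt [-0.07  -0.003 -0.998]
```

```bash
python3 -m crank '[[[12,6,12,0,255],[1,4,18,0,255],[0,2,18,0,255],[0,2,15,0,255],[0,0,0,0,255]]]'
python3 -c "
from h import *
go(tw(T0,TY,0,71,46),4.6)"
```

```text
clock: 32.22
eef_pos: [0.5568, -0.0983, 0.0716]
tool_rot: [0.676, 0.736, -0.025, -0.026]
ft_force: [0.0, -2.9, -2.7]
grip_width: 0.0084
t=32.23 tool shift mm [-7.2  0.1 25.6] phi 4.9 turn 0.3 F [ 0.  -2.9 -2.7] w 8.4 eef [ 0.5568 -0.0983  0.0716] tilt [-0.073 -0.002 -0.997]
```

```bash
python3 -m crank '[[[-4,0,-3,0,255],[-4,0,0,0,255],[0,0,0,0,255]]]'
python3 -c "
from h import *
go(tw(T0,TY,0,71,46),4.6)
c=bot.camera('side'); crop('s12',c['img'],250,170,450,320,4)"
```

```text
clock: 32.6
eef_pos: [0.559, -0.1059, 0.0762]
tool_rot: [0.676, 0.736, -0.024, -0.026]
ft_force: [0.3, 0.1, -2.4]
grip_width: 0.0085
t=32.60 tool shift mm [ 0.5 -1.1 30.4] phi 4.9 turn 0.3 F [ 0.3  0.1 -2.4] w 8.5 eef [ 0.559  -0.1059  0.0762] tilt [-0.07  -0.001 -0.998]
```

View pics/s12.png

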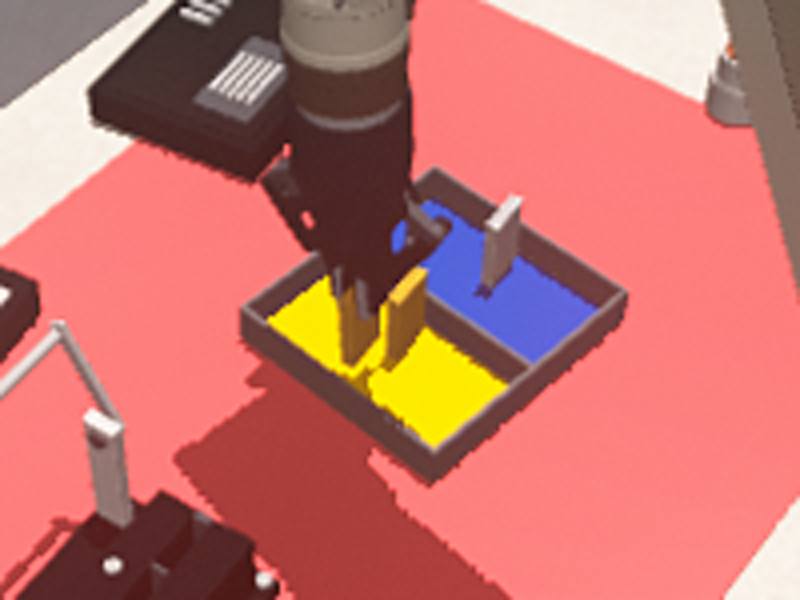

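```bash
python3 -m crank '[[[-1,0,9,0,255],[-1,0,8,0,255],[-1,0,6,0,255],[0,0,0,0,255]]]'
python3 -c "
from h import *
go(tw(T0,TY,0,71,46),4.6)"
```

```text
clock: 33.15
eef_pos: [0.5572, -0.1091, 0.0516]
tool_rot: [0.676, 0.736, -0.024, -0.026]
ft_force: [0.5, 0.6, -1.8]
grip_width: 0.0084
t=33.15 tool shift mm [ 3.6 -0.8  5.7] phi 4.9 turn 0.3 F [ 0.5  0.6 -1.8] w 8.4 eef [ 0.5572 -0.1091  0.0516] tilt [-0.07  -0.    -0.998]
```

```bash
python3 -m crank '[[[2,0,4,0,255],[1,0,3,0,255],[0,0,2,0,255],[0,0,0,0,255]]]'
python3 -c "
from h import *
go(tw(T0,TY,0,71,46),4.6)"
```

```text
clock: 33.65
eef_pos: [0.5571, -0.1063, 0.0463]
tool_rot: [0.676, 0.736, -0.024, -0.024]
ft_force: [-0.5, 0.0, -2.7]
grip_width: 0.0084
t=33.65 tool shift mm [ 0.9 -1.3  0.3] phi 4.9 turn 0.3 F [-0.5  0.  -2.7] w 8.4 eef [ 0.5571 -0.1063  0.0463] tilt [-0.067 -0.002 -0.998]
```

```bash
python3 -m crank '[[[0,0,2,0,255],[0,0,1,0,255],[0,0,0,0,200],[0,0,0,0,150],[0,0,0,0,120],[0,0,0,0,120],[0,0,-20,0,120],[0,0,-40,0,120],[0,0,-20,0,120],[0,0,0,0,120]]]'
python3 -c "
from h import *
go(hw(0,21,150),4.6)
c=bot.camera('side'); crop('s13',c['img'],250,170,450,320,4)"
```

```text
clock: 34.9
eef_pos: [0.5626, -0.1058, 0.1255]
tool_rot: [0.676, 0.736, -0.024, -0.024]
ft_force: [0.1, 0.2, -0.2]
grip_width: 0.0455
t=34.90 tool shift mm [331.8 -10.5 -22.6] phi 4.9 turn 0.3 F [ 0.1  0.2 -0.2] w 45.5 eef [ 0.5626 -0.1058  0.1255] tilt [-0.067 -0.002 -0.998]
```

View pics/s13.png

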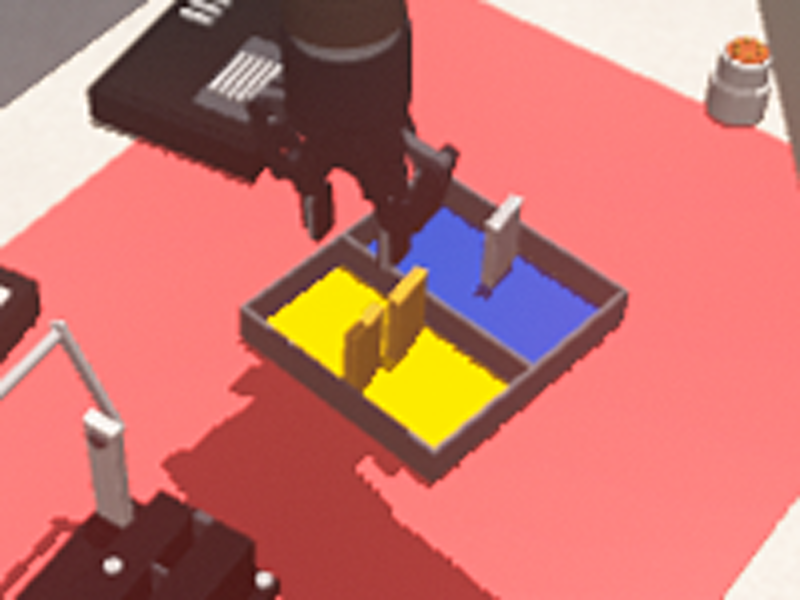

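Both brass plates are in. One steel plate is left, at +21.

```bash
python3 -m crank '[[[25,0,-8,0,120],[40,0,-6,0,120],[40,-2,-3,0,120],[40,-2,0,0,120],[40,-2,0,0,120],[40,-2,0,0,120],[40,-2,0,0,120],[35,0,0,0,120],[18,0,0,0,120],[0,0,0,0,120]]]'
python3 -c "
from h import *
go(hw(0,21,65),4.6)"
```

```text
clock: 36.2
eef_pos: [0.5175, 0.2171, 0.1281]
tool_rot: [0.677, 0.735, -0.034, -0.032]
ft_force: [0.6, -0.2, -0.2]
grip_width: 0.0452
t=36.20 tool shift mm [ 6.1 14.2 62. ] phi 4.7 turn 0.1 F [ 0.6 -0.2 -0.2] w 45.2 eef [0.5175 0.2171 0.1281] tilt [-0.092 -0.006 -0.996]
```

```bash
q(){ python3 -c "
from h import *
go(hw(0,21,150),4.6);print(bot.get_obs()['joint_pos'].round(3))"; }
python3 -m crank '[[[0,0,-50,0,120],[0,0,-50,0,120],[0,0,0,0,120],[0,0,0,0,120]]]' >/dev/null; q
python3 -m crank '[[[0,0,50,0,120],[0,0,50,0,120],[0,0,0,0,120],[0,0,0,0,120]]]' >/dev/null; q
python3 -m crank '[[[0,0,-8,0,120],[0,0,-8,0,120],[0,0,-8,0,120],[0,0,-8,0,120],[0,0,0,0,120],[0,0,0,0,120]]]' >/dev/null; q
python3 -m crank '[[[0,0,0,10,120],[0,0,0,10,120],[0,0,0,-10,120],[0,0,0,-10,120],[0,0,0,0,120],[0,0,0,0,120]]]' >/dev/null; q
```

```text
t=36.70 tool shift mm [12.7  7.8 76. ] phi 4.4 turn -0.2 F [ 0.3  0.9 -0.9] w 45.3 eef [0.5261 0.2116 0.2265] tilt [-0.099 -0.011 -0.995]
[0.369 0.459 0.301 1.51  0.025 1.862]
t=37.20 tool shift mm [ 16.2   8.3 -28.1] phi 4.1 turn -0.5 F [ 0.2 -0.5  0.5] w 45.2 eef [0.5154 0.2068 0.123 ] tilt [-0.102 -0.013 -0.995]
[0.368 0.494 0.082 1.259 0.025 1.866]
t=37.95 tool shift mm [15.1  4.8 13. ] phi 4.1 turn -0.5 F [ 0.1 -0.1 -0.4] w 45.2 eef [0.5228 0.2086 0.1634] tilt [-0.091 -0.009 -0.996]
[0.367 0.471 0.156 1.344 0.024 1.864]
t=38.70 tool shift mm [15.6  6.5  9.9] phi 3.8 turn -0.8 F [-0.5 -0.  -0.3] w 45.3 eef [0.5208 0.208  0.1606] tilt [-0.097 -0.011 -0.995]
[0.367 0.474 0.152 1.344 0.024 1.87 ]
```

```bash
q(){ python3 -c "
from h import *
go(hw(0,21,150),4.6)"; }
python3 -m crank '[[[0,0,-8,0,120],[0,0,-8,0,120],[0,0,-8,0,120],[0,0,-8,0,120],[0,0,-8,0,120],[0,0,-8,0,120],[0,0,-8,0,120],[0,0,-8,0,120]]]' >/dev/null; q
python3 -m crank '[[[0,-8,0,0,120],[0,-8,0,0,120],[0,-8,0,0,120],[0,-8,0,0,120],[0,-8,0,0,120],[0,-8,0,0,120],[0,-8,0,0,120],[0,-8,0,0,120]]]' >/dev/null; q
python3 -m crank '[[[0,8,0,0,120],[0,8,0,0,120],[0,8,0,0,120],[0,8,0,0,120],[0,8,0,0,120],[0,8,0,0,120],[0,8,0,0,120],[0,8,0,0,120]]]' >/dev/null; q
```

```text
t=39.70 tool shift mm [15.6  6.3 78.8] phi 3.6 turn -1.0 F [ 0.3  0.3 -1.1] w 45.1 eef [0.5276 0.2088 0.2291] tilt [-0.096 -0.011 -0.995]
t=40.70 tool shift mm [15.7 75.5 78.5] phi 3.6 turn -1.0 F [0.3 0.2 0. ] w 45.2 eef [0.459  0.2044 0.2356] tilt [-0.097 -0.011 -0.995]
t=41.70 tool shift mm [15.8  6.3 78.1] phi 3.6 turn -1.0 F [0.1 0.  0.4] w 44.8 eef [0.5276 0.2087 0.2285] tilt [-0.096 -0.011 -0.995]
```

```bash
q(){ python3 -c "
from h import *
go(hw(0,21,150),4.6);print(bot.get_obs()['joint_pos'].round(3))"; }
python3 -m crank '[[[0,20,-3,0,120],[0,25,-3,0,120],[0,25,-3,0,120],[0,25,-3,0,120],[0,25,-3,0,120],[0,20,-3,0,120],[0,20,-3,0,120],[0,0,0,0,120]]]' ; q
python3 -m crank '[[[0,20,-2,0,120],[0,20,-2,0,120],[0,0,0,0,120]]]' ; q
```

```text
clock: 42.7
eef_pos: [0.6952, 0.219, 0.2312]
tool_rot: [0.684, 0.728, -0.038, -0.032]
ft_force: [-0.1, 0.0, -0.6]
grip_width: 0.0454
t=42.70 tool shift mm [  16.1 -160.5   97.3] phi 3.6 turn -1.0 F [-0.1  0.  -0.6] w 45.4 eef [0.6952 0.219  0.2312] tilt [-0.098 -0.011 -0.995]
[0.298 0.899 1.102 1.87  0.018 1.805]
clock: 43.08
eef_pos: [0.7198, 0.2172, 0.2209]
tool_rot: [0.684, 0.728, -0.034, -0.03]
ft_force: [-0.4, 0.4, 0.1]
grip_width: 0.0448
t=43.08 tool shift mm [  19.2 -186.4   88.1] phi 3.6 turn -1.0 F [-0.4  0.4  0.1] w 44.8 eef [0.7198 0.2172 0.2209] tilt [-0.09  -0.009 -0.996]
[0.286 0.993 1.269 1.935 0.017 1.793]
```

```bash
q(){ python3 -c "
from h import *
go(hw(0,21,150),4.6);print(bot.get_obs()['joint_pos'].round(3))"; }
python3 -m crank '[[[0,5,0,0,120],[0,5,0,0,120]]]'>/dev/null ; q
python3 -m crank '[[[0,5,0,0,120],[0,5,0,0,120]]]'>/dev/null ; q
```

```text
t=43.33 tool shift mm [  19.8 -192.6   86.5] phi 3.7 turn -0.9 F [ 0.7 -0.5  0.2] w 45.3 eef [0.725  0.2169 0.2211] tilt [-0.079 -0.005 -0.997]
[0.284 0.995 1.275 1.927 0.017 1.79 ]
t=43.58 tool shift mm [  20.6 -198.5   83.5] phi 3.7 turn -0.9 F [-0.4  0.4 -0.2] w 45.2 eef [0.73   0.2163 0.2195] tilt [-0.069 -0.002 -0.998]
[0.281 0.997 1.275 1.915 0.017 1.787]
```

The controller clamps joint 3 at 1.275, inside its range, and pushing outward there takes out the tilt the tool had picked up. I'll continue until the tool is vertical.

```bash
q(){ python3 -c "
from h import *
go(hw(0,21,150),4.6);print(bot.get_obs()['joint_pos'].round(3))"; }
python3 -m crank '[[[0,5,0,0,120],[0,5,0,0,120],[0,5,0,0,120],[0,5,0,0,120],[0,5,0,0,120],[0,5,0,0,120]]]'>/dev/null ; q
python3 -m crank '[[[0,5,0,0,120],[0,5,0,0,120],[0,5,0,0,120],[0,5,0,0,120]]]'>/dev/null ; q
```

```text
t=44.33 tool shift mm [  24.2 -214.6   69.3] phi 3.7 turn -0.9 F [ 0.5 -0.3 -0.3] w 45.4 eef [0.7443 0.2133 0.2083] tilt [-0.051  0.003 -0.999]
[0.273 1.011 1.274 1.883 0.017 1.779]
t=44.83 tool shift mm [  26.6 -225.    60. ] phi 3.7 turn -0.9 F [0.1 0.8 0.5] w 45.3 eef [0.7536 0.2114 0.2013] tilt [-0.038  0.007 -0.999]
[0.267 1.019 1.274 1.861 0.016 1.774]
```

```bash
q(){ python3 -c "
from h import *
go(hw(0,21,150),4.6);print(bot.get_obs()['joint_pos'].round(3))"; }
python3 -m crank '[[[0,5,-2,0,120],[0,5,-2,0,120],[0,5,-2,0,120],[0,5,-2,0,120],[0,5,-2,0,120],[0,5,-2,0,120]]]'>/dev/null ; q
```

```text
t=45.58 tool shift mm [  30.8 -236.6   56.4] phi 3.7 turn -0.9 F [-0.8  0.3 -0.6] w 45.2 eef [0.7642 0.2075 0.2028] tilt [-0.014  0.013 -1.   ]
[0.259 1.017 1.274 1.839 0.016 1.766]
```

```bash
q(){ python3 -c "
from h import *
go(hw(0,21,200),4.6);print(bot.get_obs()['joint_pos'].round(3))"; }
python3 -m crank '[[[0,5,-2,0,120],[0,5,-2,0,120],[0,5,-2,0,120],[0,5,-2,0,120]]]'>/dev/null ; q
python3 -m crank '[[[0,-8,0,0,120],[2,-14,-4,0,120],[2,-18,-4,0,120],[2,-18,-4,0,120],[2,-18,0,0,120],[2,-18,0,0,120],[2,-18,0,0,120],[2,-18,0,0,120],[2,-18,0,0,120],[2,-18,0,-0.5,120],[2,-18,0,-0.5,120],[2,-18,0,0,120]]]'>/dev/null ; q
```

```text
t=46.08 tool shift mm [  34.5 -244.1    4. ] phi 3.6 turn -1.0 F [ 0.3 -0.1 -0. ] w 44.9 eef [0.7711 0.205  0.2042] tilt [ 0.002  0.017 -1.   ]
[0.254 1.015 1.274 1.824 0.016 1.761]
t=47.58 tool shift mm [ 13.7 -36.8  15.8] phi 4.6 turn -0.0 F [ 0.6 -0.1  0.5] w 45.4 eef [0.563  0.2129 0.2159] tilt [ 0.006  0.019 -1.   ]
[0.354 0.442 0.252 1.369 0.016 1.844]
```

```bash
q(){ python3 -c "
from h import *
go(hw(0,21,65),4.6)"; }
python3 -m crank '[[[5,-15,0,0,120],[5,-14,0,0,120],[4,-8,8,0,120],[0,0,15,0,120],[0,0,18,0,120],[0,0,18,0,120],[0,0,18,0,120],[0,0,18,0,120],[0,0,14,0,120],[0,0,0,0,120]]]'>/dev/null ; q
```

```text
t=48.83 tool shift mm [-1.5  0.5 32.4] phi 4.5 turn -0.1 F [0.4 0.2 0.4] w 45.3 eef [0.5246 0.2248 0.0974] tilt [ 0.005  0.017 -1.   ]
```

```bash
q(){ python3 -c "
from h import *
go(hw(0,21,65),4.6)"; }
python3 -m crank '[[[-1,0,12,0,120],[0,0,11,0,120],[0,0,6,0,120],[0,0,2,0,120],[0,0,0,0,120]]]'>/dev/null ; q
```

```text
t=49.45 tool shift mm [-0.7 -0.9  0.4] phi 4.5 turn -0.1 F [-0.4  0.6 -0.7] w 45.3 eef [0.5261 0.2247 0.0654] tilt [ 0.008  0.018 -1.   ]
```

```bash
q(){ python3 -c "
from h import *
go(hw(0,21,145),4.6)"; }
python3 -m crank '[[[0,-0.7,0.5,0,200],[0,0,0,0,255],[0,0,0,0,255],[0,0,0,0,255],[0,0,0,0,255]]]'>/dev/null ; q
python3 -m crank '[[[0,0,-5,0,255],[0,0,-10,0,255],[0,0,-12,0,255],[0,0,-12,0,255],[0,0,-12,0,255],[0,0,-12,0,255],[0,0,-12,0,255],[0,0,-5,0,255],[0,0,0,0,255]]]'>/dev/null ; q
python3 -c "
from h import *
tray(); go(tw(T0,TY,0,-27,145),4.6)
c=bot.camera('side'); crop('s14',c['img'],200,170,420,330,3)"
```

```text
t=50.08 tool shift mm [  0.5   0.2 -79.2] phi 4.5 turn -0.1 F [ 0.2 -0.1 -0.4] w 8.6 eef [0.5258 0.225  0.0658] tilt [ 0.009  0.019 -1.   ]
t=51.20 tool shift mm [0.5 0.  7.3] phi 4.5 turn -0.1 F [-0.   0.5 -1.7] w 8.6 eef [0.5252 0.2233 0.1523] tilt [ 0.01   0.019 -1.   ]
yel 2804 ((553.24609375, -127.3628158569336), (91.43038940429688, 171.5826873779297), 83.4742202758789)
blue 2733 ((541.6946411132812, -224.87533569335938), (87.9403305053711, 169.26223754882812), 83.42354583740234)
t=51.25 tool shift mm [-426.3  -14.6   -0.9] phi 4.5 turn -0.1 F [ 0.1 -0.6 -1.2] w 8.6 eef [0.5251 0.2233 0.152 ] tilt [ 0.01   0.019 -1.   ]
```

View pics/s14.png

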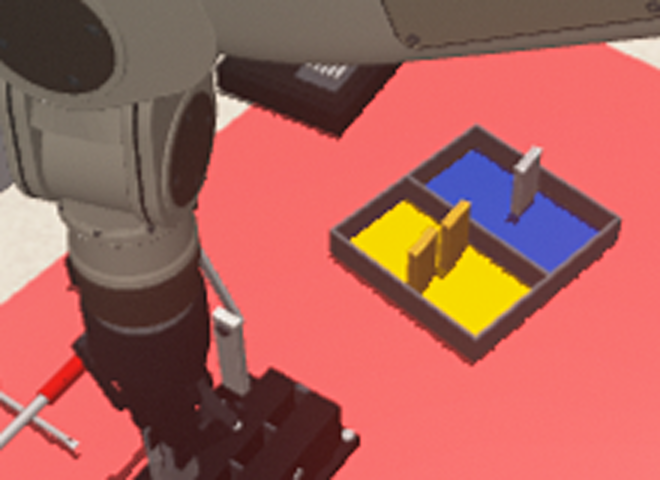

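```bash
q(){ python3 -c "
from h import *
go(tw(T0,TY,0,-27,145),4.6)"; }
python3 -m crank '[[[-12,0,0,0,255],[-22,-1,0,0,255],[-22,-1,0,0,255],[-22,-1,0,0,255],[-22,-1,0,0,255],[-22,-1,0,0,255],[-22,-1,0,0,255],[-22,-1,0,0,255],[-22,-1,0,0,255],[-22,-1,0,0,255],[-22,-1,0,0,255],[-22,-1,0,0,255]]]'>/dev/null; q
```

```text
t=52.80 tool shift mm [-156.6    4.3   -6.5] phi 4.4 turn -0.2 F [-0.5  0.8 -3.2] w 8.4 eef [ 0.5279 -0.047   0.1405] tilt [-0.005  0.013 -1.   ]
```

```bash
q(){ python3 -c "
from h import *
go(tw(T0,TY,0,-27,46),4.6)"; }
python3 -m crank '[[[-22,0,-1,0,255],[-22,1,-1,0,255],[-22,1,-1,0,255],[-22,1,-1,0,255],[-20,1,-1,0,255],[-16,1,0,0,255],[-10,0,0,0,255],[-5,0,0,0,255],[0,0,0,0,255]]]'>/dev/null; q; python3 -c "
from h import *
c=bot.camera('side'); crop('s15',c['img'],250,170,450,320,4)"
```

```text
t=53.92 tool shift mm [-9.1  5.8 93.9] phi 4.1 turn -0.5 F [-0.4  0.8 -2.3] w 8.3 eef [ 0.539  -0.1954  0.1401] tilt [-0.012  0.014 -1.   ]
```

View pics/s15.png

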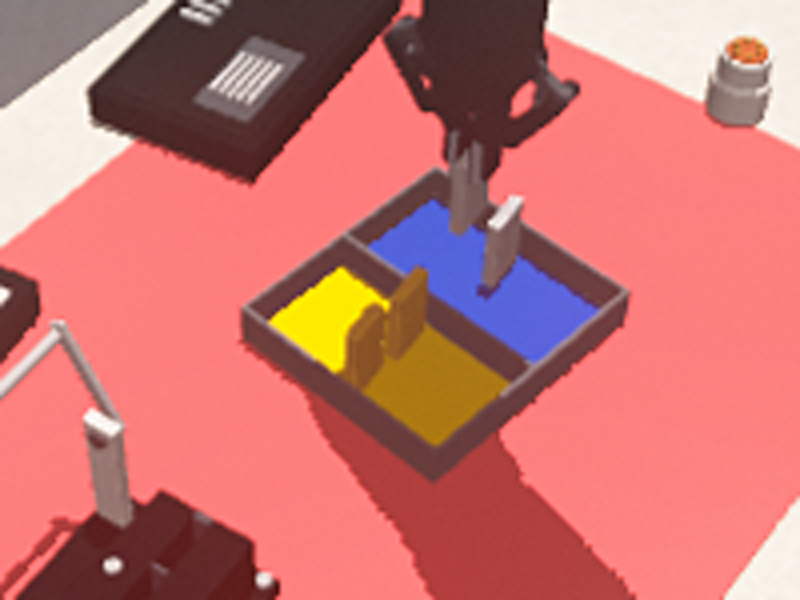

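```bash
q(){ python3 -c "
from h import *
go(tw(T0,TY,0,-27,46),4.6)"; }
python3 -m crank '[[[-7,5,8,-0.4,255],[0,0,15,0,255],[0,0,15,0,255],[0,0,12,0,255],[0,0,8,0,255],[0,0,0,0,255]]]'>/dev/null; q
```

```text
t=54.73 tool shift mm [-4.2  1.4 30.1] phi 4.7 turn 0.1 F [ 0.7 -0.4 -1.3] w 8.7 eef [ 0.543  -0.1992  0.0762] tilt [-0.016  0.015 -1.   ]
```

```bash
q(){ python3 -c "
from h import *
go(tw(T0,TY,0,-27,46),4.6)"; }
python3 -m crank '[[[-4,1,6,0,255],[0,0,8,0,255],[0,0,7,0,255],[0,0,4,0,255],[0,0,0,0,255]]]'>/dev/null; q
```

```text
t=55.35 tool shift mm [ 0.6 -0.5  4.4] phi 4.7 turn 0.1 F [-0.1 -0.4 -1.9] w 8.5 eef [ 0.5448 -0.2034  0.0504] tilt [-0.014  0.015 -1.   ]
```

```bash
q(){ python3 -c "
from h import *
go(tw(T0,TY,0,-27,46),4.6)"; }
python3 -m crank '[[[0,0,3,0,255],[0,0,2,0,255],[0,0,2,0,255],[0,0,0,0,255]]]'>/dev/null; q
python3 -m crank '[[[0,0,1,0,255],[0,0,0,0,200],[0,0,0,0,150],[0,0,0,0,120],[0,0,0,0,120],[0,0,-12,0,120],[0,0,-20,0,120],[0,0,-25,0,120],[0,0,-25,0,120],[0,0,-15,0,120],[0,0,0,0,120]]]'>/dev/null; q; python3 -c "
from h import *
c=bot.camera('side'); crop('s16',c['img'],250,170,450,320,4);go(hw(0,0,230))"
```

```text
t=55.85 tool shift mm [ 0.9 -1.3  0.4] phi 4.7 turn 0.1 F [ 0.1  0.2 -1.5] w 8.6 eef [ 0.5457 -0.2036  0.0464] tilt [-0.011  0.013 -1.   ]
t=57.23 tool shift mm [  1.8  -3.3 103.9] phi 4.7 turn 0.1 F [-0.2 -0.2 -0.4] w 45.5 eef [ 0.5482 -0.2055  0.1499] tilt [-0.006  0.011 -1.   ]
t=57.27 tool shift mm [409.7  12.2 -76. ] phi 4.7 turn None F [ 0.1  0.1 -1.3] w 45.1 eef [ 0.5478 -0.2054  0.149 ] tilt [-0.007  0.012 -1.   ]
```

View pics/s16.png

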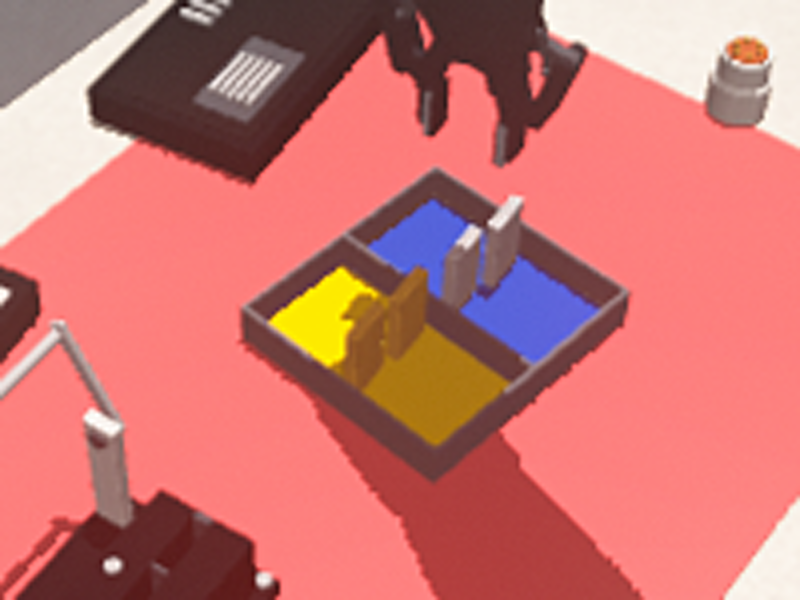

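All four plates are in the correct compartments. Next I go back to the lever.

```bash
q(){ python3 -c "
from h import *
go(hw(103,0,205),4.6)"; }
python3 -m crank '[[[12,2,-10,0,120],[24,4,-15,0,120],[30,6,-15,0,120],[30,6,-12,0,120],[30,6,-5,0,120],[30,6,0,0,120],[30,6,0,0,120],[30,6,0,0,120],[30,6,0,0,120],[30,6,0,0,120],[30,6,0,0,120],[25,5,0,0,120]]]'>/dev/null; q
```

```text
t=58.77 tool shift mm [59.5 54.1  4.5] phi 4.8 turn 0.2 F [ 0.8 -0.5 -0.2] w 44.8 eef [0.5808 0.1473 0.2095] tilt [-0.02   0.016 -1.   ]
```

```bash
q(){ python3 -c "
from h import *
go(hw(103,0,140),4.6)"; }
python3 -m crank '[[[14,13,0,0,120],[18,17,0,0,120],[14,13,0,0,120],[8,8,0,0,120],[0,0,0,0,120]]]'>/dev/null; q
python3 -c "
from h import *
c=bot.camera('side'); crop('s17',c['img'],170,180,335,400,3)
W=cloud(c);hs=cv2.cvtColor(c['img'],cv2.COLOR_BGR2HSV)
m=(((hs[...,0]<6)|(hs[...,0]>174))&(hs[...,1]>180))&(W[...,2]>.1)&(W[...,2]<.3); p=W[m];print(m.sum(),np.median(p,0),p.min(0),p.max(0)); print(hw(102,0,156))"
```

```text
t=59.40 tool shift mm [-4.4  7.2 67. ] phi 5.2 turn 0.6 F [ 0.3 -0.6  1.2] w 45.2 eef [0.6239 0.2139 0.2073] tilt [-0.028  0.016 -0.999]
144 [0.62814849 0.21825227 0.16079873] [0.62249884 0.17777273 0.15219526] [0.63587493 0.24589164 0.16534629]
[0.62867145 0.21118029 0.156     ]
```

View pics/s17.png

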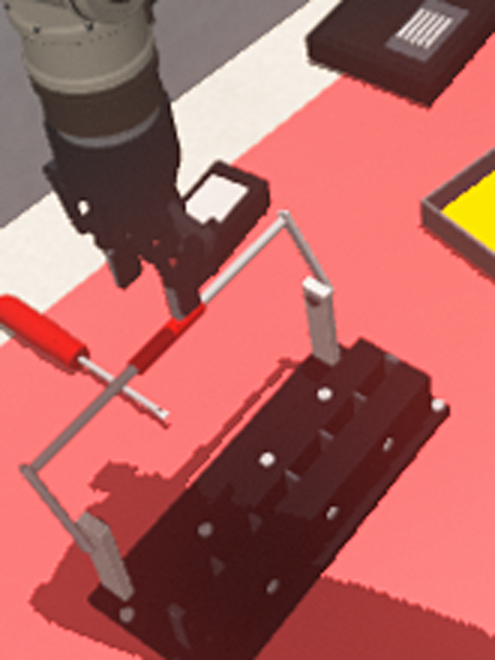

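```bash
q(){ python3 -c "
from h import *
go(hw(103,0,142),4.6)"; }
python3 -m crank '[[[-3,5,8,0.5,120],[0,2,14,0,120],[0,0,14,0,120],[0,0,14,0,120],[0,0,10,0,120],[0,0,3,0,120],[0,0,0,0,120]]]'>/dev/null; q
```

```text
t=60.33 tool shift mm [ 1.   2.3 -3.7] phi 4.5 turn -0.1 F [-0.2 -0.3  0.3] w 45.4 eef [0.6273 0.2101 0.1383] tilt [-0.032  0.014 -0.999]
```

```bash
q(){ python3 -c "
from h import *
for a in (2.0,1.75):
  print(a);go(hw(70-70*np.cos(a),0,94+70*np.sin(a)-17.5),4.6)"; }
python3 -m crank '[[[0,0,0,0,200],[0,0,0,0,230],[0,0,0,0,230],[0,0,0,0,230],[0,0,0,0,230]]]'; q
```

```text
clock: 60.95
eef_pos: [0.6287, 0.2104, 0.1398]
tool_rot: [0.678, 0.735, -0.004, -0.015]
ft_force: [0.5, 0.3, -1.3]
grip_width: 0.0115
2.0
t=60.95 tool shift mm [ 0.8 -2.9 -0.3] phi 4.6 turn -0.0 F [ 0.5  0.3 -1.3] w 11.5 eef [0.6287 0.2104 0.1398] tilt [-0.028  0.015 -0.999]
1.75
t=60.95 tool shift mm [  0.8 -19.7  -5.1] phi 4.6 turn -0.0 F [ 0.5  0.3 -1.3] w 11.5 eef [0.6287 0.2104 0.1398] tilt [-0.028  0.015 -0.999]
```

```bash
q(){ python3 -c "
from h import *
for a in (1.5,1.25):
  print(a);go(hw(70-70*np.cos(a),0,94+70*np.sin(a)-17.5),4.6)"; }
python3 -m crank '[[[0,-6,-2,0,230],[0,-7,-2,0,230],[0,-7,-1,0,230],[0,-8,0,0,230]]]'; q
```

```text
clock: 61.45
eef_pos: [0.6116, 0.2091, 0.1473]
tool_rot: [0.679, 0.734, 0.005, -0.007]
ft_force: [9.4, 0.3, -3.7]
grip_width: 0.0117
1.5
t=61.45 tool shift mm [  0.7 -19.8   1. ] phi 4.5 turn -0.1 F [ 9.4  0.3 -3.7] w 11.7 eef [0.6116 0.2091 0.1473] tilt [-0.003  0.017 -1.   ]
1.25
t=61.45 tool shift mm [  0.6 -36.9   4.5] phi 4.5 turn -0.1 F [ 9.4  0.3 -3.7] w 11.7 eef [0.6116 0.2091 0.1473] tilt [-0.003  0.017 -1.   ]
```

```bash
q(){ python3 -c "
from h import *
for a in (1.2,1.0,.8):
  print(a);go(hw(70-70*np.cos(a),0,94+70*np.sin(a)-17.5),4.6)"; }
python3 -m crank '[[[0,-8,0,0,230],[0,-8,0,0,230],[0,-8,1,0,230],[0,-8,2,0,230]]]'; q
```

```text
clock: 61.95
eef_pos: [0.5937, 0.2076, 0.1503]
tool_rot: [0.679, 0.733, 0.019, 0.005]
ft_force: [9.2, 0.2, 0.3]
grip_width: 0.0119
1.2
t=61.95 tool shift mm [  0.5 -22.5   7.8] phi 4.4 turn -0.2 F [9.2 0.2 0.3] w 11.9 eef [0.5937 0.2076 0.1503] tilt [ 0.033  0.021 -0.999]
1.0
t=61.95 tool shift mm [  0.4 -35.2  13.7] phi 4.4 turn -0.2 F [9.2 0.2 0.3] w 11.9 eef [0.5937 0.2076 0.1503] tilt [ 0.033  0.021 -0.999]
0.8
t=61.95 tool shift mm [  0.2 -46.4  22. ] phi 4.4 turn -0.2 F [9.2 0.2 0.3] w 11.9 eef [0.5937 0.2076 0.1503] tilt [ 0.033  0.021 -0.999]
```

```bash
q(){ python3 -c "
from h import *
for a in (1.0,.8,.6):
  print(a);go(hw(70-70*np.cos(a),0,94+70*np.sin(a)-17.5),4.6)"; }
python3 -m crank '[[[0,-11,3,0,230],[0,-11,4,0,230],[0,-11,5,0,230]]]'; q
```

```text
clock: 62.32
eef_pos: [0.5774, 0.2063, 0.1485]
tool_rot: [0.68, 0.732, 0.035, 0.019]
ft_force: [8.0, -1.4, 13.2]
grip_width: 0.012
1.0
t=62.33 tool shift mm [  0.4 -19.2  11.6] phi 4.2 turn -0.4 F [ 8.  -1.4 13.2] w 12.0 eef [0.5774 0.2063 0.1485] tilt [ 0.075  0.026 -0.997]
0.8
t=62.33 tool shift mm [  0.1 -30.8  19.5] phi 4.2 turn -0.4 F [ 8.  -1.4 13.2] w 12.0 eef [0.5774 0.2063 0.1485] tilt [ 0.075  0.026 -0.997]
0.6
t=62.33 tool shift mm [ -0.1 -40.6  29.4] phi 4.2 turn -0.4 F [ 8.  -1.4 13.2] w 12.0 eef [0.5774 0.2063 0.1485] tilt [ 0.075  0.026 -0.997]
```

```bash
q(){ python3 -c "
from h import *
go(hw(45,0,138),4.6);print(bot.get_obs()['joint_pos'].round(3))"; }
python3 -m crank '[[[0,0,0,0,160],[0,0,0,0,160],[0,0,0,0,160]]]'; q
python3 -c "
from h import *
c=bot.camera('side'); crop('s18',c['img'],170,180,335,400,3)"
```

```text
clock: 62.7
eef_pos: [0.5761, 0.2063, 0.1497]
tool_rot: [0.68, 0.732, 0.035, 0.018]
ft_force: [-0.3, -0.3, 0.8]
grip_width: 0.0318
t=62.70 tool shift mm [ 0.4 -5.  11.3] phi 4.2 turn -0.4 F [-0.3 -0.3  0.8] w 31.8 eef [0.5761 0.2063 0.1497] tilt [ 0.074  0.027 -0.997]
[0.344 0.444 0.077 1.126 0.    1.841]
```

View pics/s18.png

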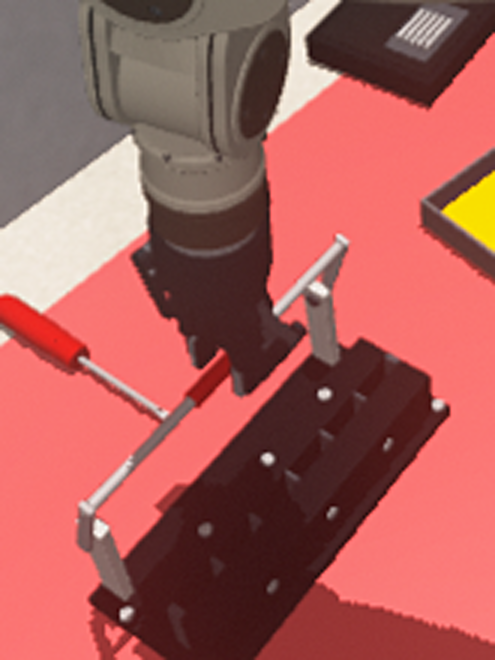

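```bash
q(){ python3 -c "
from h import *
for a in (.9,.6,.3):
  print(a);go(hw(70-70*np.cos(a)-9,0,94+70*np.sin(a)-14),4.6)"; }
python3 -m crank '[[[0,-8,1,0,160],[0,-8,2,0,160],[0,-8,3,0,160],[0,-8,5,0,160],[0,0,0,0,160]]]'; q
```

```text
clock: 63.38
eef_pos: [0.5432, 0.2042, 0.1349]
tool_rot: [0.68, 0.732, 0.035, 0.018]
ft_force: [0.1, -0.6, -0.5]
grip_width: 0.032
0.9
t=63.38 tool shift mm [0.1 1.3 0.2] phi 4.2 turn -0.4 F [ 0.1 -0.6 -0.5] w 32.0 eef [0.5432 0.2042 0.1349] tilt [ 0.074  0.026 -0.997]
0.6
t=63.38 tool shift mm [ -0.3 -14.1  14.4] phi 4.2 turn -0.4 F [ 0.1 -0.6 -0.5] w 32.0 eef [0.5432 0.2042 0.1349] tilt [ 0.074  0.026 -0.997]
0.3
t=63.38 tool shift mm [ -0.7 -24.6  32.5] phi 4.2 turn -0.4 F [ 0.1 -0.6 -0.5] w 32.0 eef [0.5432 0.2042 0.1349] tilt [ 0.074  0.026 -0.997]
```

```bash
q(){ python3 -c "
from h import *
for a in (.6,.5,.3):
  print(a);go(hw(70-70*np.cos(a)-9,0,94+70*np.sin(a)-14),4.6)"; }
python3 -m crank '[[[0,-5,4,0,160],[0,-5,5,0,160],[0,-4,5,0,160],[0,-3,4,0,160],[0,0,0,0,160]]]'; q
python3 -c "
from h import *
c=bot.camera('side'); crop('s19',c['img'],170,180,335,400,3)
W=cloud(c);hs=cv2.cvtColor(c['img'],cv2.COLOR_BGR2HSV)
m=(((hs[...,0]<6)|(hs[...,0]>174))&(hs[...,1]>180))&(W[...,2]>.08)&(W[...,2]<.3); p=W[m];print(m.sum(),np.median(p,0),p.min(0),p.max(0))"
```

```text
clock: 64.0
eef_pos: [0.527, 0.2035, 0.1143]
tool_rot: [0.68, 0.732, 0.035, 0.018]
ft_force: [2.8, 0.4, -1.1]
grip_width: 0.0319
0.6
t=64.00 tool shift mm [-0.4  3.6 -5. ] phi 4.2 turn -0.4 F [ 2.8  0.4 -1.1] w 31.9 eef [0.527  0.2035 0.1143] tilt [ 0.075  0.026 -0.997]
0.5
t=64.00 tool shift mm [-0.5 -0.5  0.7] phi 4.2 turn -0.4 F [ 2.8  0.4 -1.1] w 31.9 eef [0.527  0.2035 0.1143] tilt [ 0.075  0.026 -0.997]
0.3
t=64.00 tool shift mm [-0.8 -6.9 13.1] phi 4.2 turn -0.4 F [ 2.8  0.4 -1.1] w 31.9 eef [0.527  0.2035 0.1143] tilt [ 0.075  0.026 -0.997]
117 [0.53237851 0.21711341 0.13206329] [0.52649084 0.19536525 0.12137979] [0.54145957 0.23791999 0.13686956]
```

View pics/s19.png

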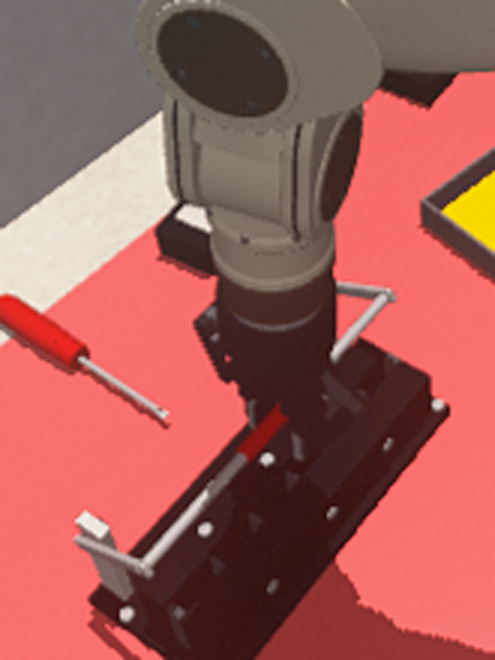

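```bash
q(){ python3 -c "
from h import *
go(hw(4,0,150),4.6);"; }
python3 -m crank '[[[0,7,0,0,160],[0,2,-15,0,160],[0,0,-20,0,160],[0,0,-20,0,160],[0,0,0,0,255],[0,0,0,0,255],[0,0,0,0,255],[0,0,0,0,255]]]'; q
```

```text
clock: 65.05
eef_pos: [0.5302, 0.2017, 0.1671]
tool_rot: [0.68, 0.732, 0.03, 0.015]
ft_force: [-0.6, -0.5, -1.0]
grip_width: 0.0002
t=65.05 tool shift mm [ 1.2 -0.2 17.1] phi 4.2 turn -0.4 F [-0.6 -0.5 -1. ] w 0.2 eef [0.5302 0.2017 0.1671] tilt [ 0.064  0.024 -0.998]
```

```bash
q(){ python3 -c "
from h import *
go(hw(2,0,101),4.6);"; }
python3 -m crank '[[[0,-1,12,0,255],[0,-1,12,0,255],[0,-1,10,0,255],[0,-1,8,0,255],[0,0,0,0,255]]]'; q
python3 -m crank '[[[0,-1,6,0,255],[0,-1,6,0,255],[0,-1,4,0,255]]]'; q
```

```text
clock: 65.68
eef_pos: [0.5272, 0.2021, 0.1201]
tool_rot: [0.68, 0.732, 0.029, 0.014]
ft_force: [0.1, -0.2, 0.4]
grip_width: 0.0001
t=65.67 tool shift mm [ 0.6  0.7 19.2] phi 4.2 turn -0.4 F [ 0.1 -0.2  0.4] w 0.1 eef [0.5272 0.2021 0.1201] tilt [ 0.06   0.022 -0.998]
clock: 66.05
eef_pos: [0.5257, 0.2024, 0.104]
tool_rot: [0.68, 0.732, 0.029, 0.015]
ft_force: [-1.7, -0.8, 1.1]
grip_width: -0.0004
t=66.05 tool shift mm [0.5 3.2 3.2] phi 4.2 turn -0.4 F [-1.7 -0.8  1.1] w -0.4 eef [0.5257 0.2024 0.104 ] tilt [ 0.062  0.023 -0.998]
```

```bash
python3 -c "
from h import *
c=bot.camera('side'); crop('s20',c['img'],170,200,335,400,3)
W=cloud(c);hs=cv2.cvtColor(c['img'],cv2.COLOR_BGR2HSV)
m=(((hs[...,0]<6)|(hs[...,0]>174))&(hs[...,1]>180))&(W[...,2]>.07)&(W[...,2]<.3); p=W[m];print(m.sum(),np.median(p,0),p.min(0),p.max(0))"
```

```text
75 [0.52416914 0.22586475 0.10267776] [0.51945631 0.20735551 0.09394707] [0.5316311  0.23920735 0.10826517]
```

View pics/s20.png

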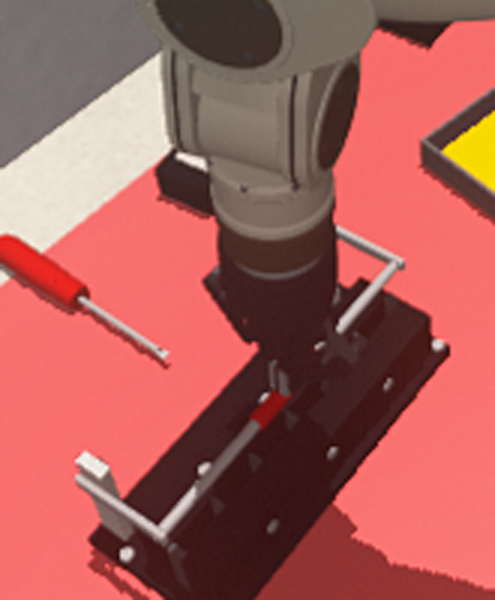

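On the bar and almost down. I'll press to the stop.

```bash
q(){ python3 -c "
from h import *
go(hw(2,0,101),4.6);"; }
python3 -m crank '[[[0,2,4,0,255],[0,0,3,0,255]]]'; q
python3 -m crank '[[[0,0,4,0,255],[0,0,4,0,255]]]'; q
```

```text
clock: 66.35
eef_pos: [0.5275, 0.2027, 0.1005]
tool_rot: [0.68, 0.732, 0.03, 0.015]
ft_force: [-13.1, -5.1, 30.8]
grip_width: -0.0001
t=66.35 tool shift mm [ 0.3  1.6 -0.4] phi 4.2 turn -0.4 F [-13.1  -5.1  30.8] w -0.1 eef [0.5275 0.2027 0.1005] tilt [ 0.062  0.024 -0.998]
clock: 66.6
eef_pos: [0.5275, 0.2027, 0.1005]
tool_rot: [0.68, 0.732, 0.031, 0.015]
ft_force: [-12.0, -5.3, 25.1]
grip_width: 0.0001
t=66.60 tool shift mm [ 0.3  1.6 -0.4] phi 4.2 turn -0.4 F [-12.   -5.3  25.1] w 0.1 eef [0.5275 0.2027 0.1005] tilt [ 0.065  0.025 -0.998]
```

The tip stopped at z=100.5 mm with 25–30 N of reaction, so the lever is on its stop. I'll retract and check.

```bash
python3 -m crank '[[[0,0,-10,0,255],[0,0,-20,0,255],[0,0,-30,0,255],[0,0,-30,0,255],[0,-40,-20,0,255],[0,-50,0,0,255],[0,-50,0,0,255],[0,-50,0,0,255],[0,0,0,0,255],[0,0,0,0,255]]]'
python3 -c "
from h import *
t=bot.camera('top');s=bot.camera('side');tray(t)
cv2.imwrite('pics/tF.png',t['img']);
for c,n in((t,'ot'),(s,'os')):
    W=cloud(c);hs=cv2.cvtColor(c['img'],cv2.COLOR_BGR2HSV)
    m=(((hs[...,0]<6)|(hs[...,0]>174))&(hs[...,1]>180))&(W[...,2]>.07)&(W[...,2]<.2)&(abs(W[...,1]-.2)<.06); p=W[m];print(m.sum(),np.median(p,0),np.percentile(p[:,2],98),proj(c,hw(0,0,94)),np.argwhere(m).mean(0) )
crop('sF',s['img'],170,150,430,400,3)
t0=dict(np.load('/tmp/top0.npz'))
for n,(u0,v0,u1,v1) in dict(adapter=(345,95,480,195),conn=(490,270,530,310),driver=(170,120,200,225)).items():
    print(n,np.abs(t['img'][v0:v1,u0:u1].astype(int)-t0['img'][v0:v1,u0:u1]).mean())"
```

```text
clock: 67.85
eef_pos: [0.331, 0.187, 0.2011]
tool_rot: [0.68, 0.732, 0.036, 0.018]
ft_force: [-0.1, 0.6, -0.2]
grip_width: -0.0002
yel 2802 ((552.3629150390625, -127.5675048828125), (91.36653137207031, 171.56710815429688), 83.49607849121094)
blue 2609 ((540.6152954101562, -224.99497985839844), (87.95967864990234, 168.77333068847656), 83.43431854248047)
211 [0.52817919 0.20089927 0.10030198] 0.10443535544806176 [[175.13658205 276.58803234]] [276.33175355 174.79146919]
188 [0.52608    0.20437896 0.09972604] 0.10401657211307476 [[265.98146942 330.27944477]] [329.5106383  265.34042553]
adapter 1.879358024691358
conn 2.3325
driver 2.131957671957672
```

View pics/sF.png

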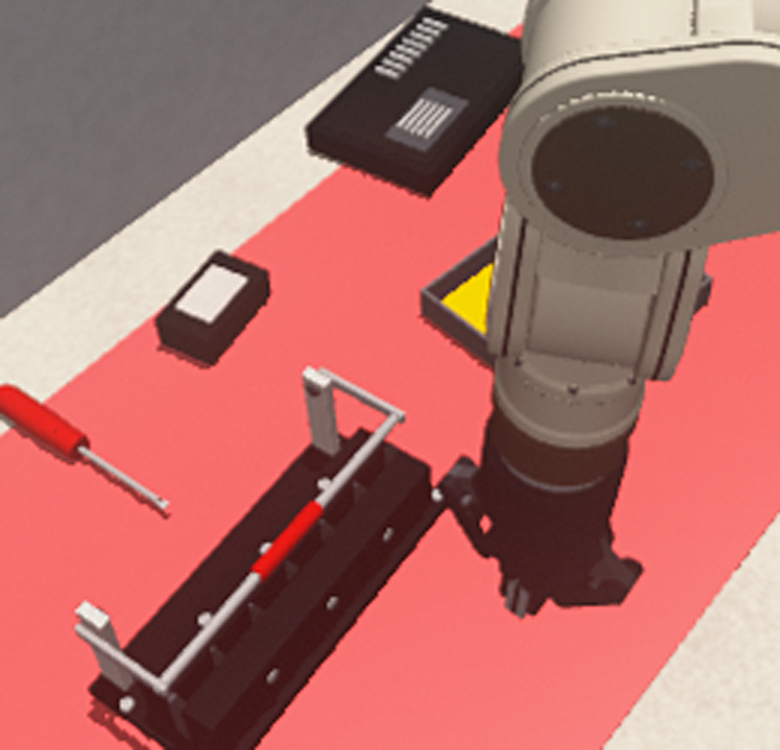

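View pics/tF.png

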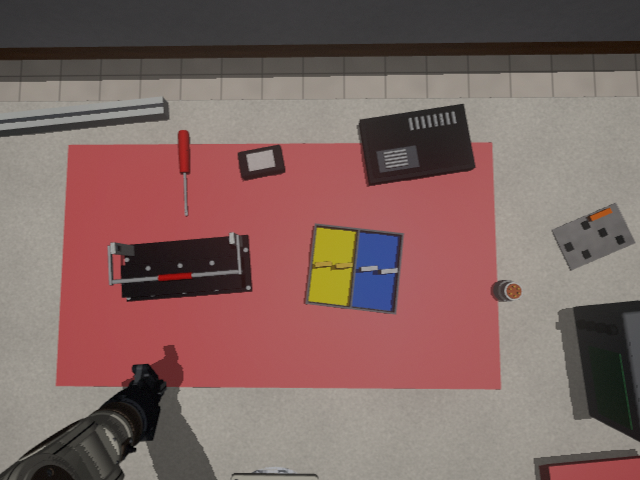

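```bash
python3 -c "
from h import *
t=bot.camera('top');t0=dict(np.load('/tmp/top0.npz'))
print(np.abs(t['img'][135:190,230:295].astype(int)-t0['img'][135:190,230:295]).mean())
print(bot.job_done())"
```

```text
2.1154312354312355
the job is handed in; nothing more can be done
None
```

The job is done and handed in at about 68 s. I swung the lever back to about 2.05 rad and moved the only four plates present. Both brass plates stand in the yellow compartment and both steel plates in the blue. After that I pressed the lever down onto its stop.

**Last checks:**
- **Lever:** the fingertip stopped at z = 100.5 mm with 25–30 N of reaction. The grip's top then measured about 0.100 m in the images, and its pixel position matched the fully-down model to within about a pixel in both views.
- **Plates and tray:** the final top picture shows all four plates in the correct compartments, with the tray within about 1 mm of where it started. From the side, the arm hid most of the tray in that last picture.
- **Other objects:** the adapter, connector and screwdriver look unchanged from the first picture, and the robot touches nothing.

**What went wrong on the way:**
- **Lever swing up:** the grip slid to the fingertips near upright, so I opened the jaws and pushed the lever the rest of the way.
- **Tool tilt:** the tool drifted up to about 6° off vertical over the run. I corrected it before the last plate, and joint 3 stayed just inside its range at 1.275 rad.
- **Second brass plate:** it brushed the tray's outer wall lightly, at about 3 N, before I shifted it and set it down.

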